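# Rebuild the slip clutch of the packing-table pad machine

### The job

Rebuild the small slip clutch: first slide the disc with the inward teeth onto the splined hub, feeling for the position where its teeth drop between the splines, until it lies flat on the seat; then put the separator plate with the outward forked ears on top of it, its ears astride the two posts, fully down and flat. Work gently, never forcing a plate against the clutch, let go of both, and leave everything else on the table where it is.

Things in the scene. Friction and masses are not known exactly. Their poses are not given: they have to be found in the camera images.
- seat (a point): Centre of the clutch's round flat steel seat (50 mm diameter, top face 30 mm above the table), on the hub axis, z up. Two fixed steel posts, 10 mm diameter, stand at its x = +44 and -44 mm, y = 0, up to 25 mm above this point, tips tapered over the last 5 mm.
- carrier: Clutch carrier: fixed grey foot 125 x 90 x 12 mm (x by y) with the seat, two posts and hub. Origin on the hub axis at table height, 30 mm under seat, same axes.
- hub_top (a point): Top of the steel hub, on its axis, 36 mm above the seat. Round core 28 mm diameter, top 9 mm tapered to 14 mm. Four even straight splines, 8 mm wide, out to 38 mm diameter, from the seat to 20 mm above it, square upper ends. The hub turns very stiffly (0.5 N m). Its spline angle varies and is NOT given (these axes are the carrier's): feel or look for it. Push a plate down with under 15 N and do not twist it hard once engaged.
- disc_center (a point): Centre, half-way up, of the friction disc: dark steel ring with thin black linings, 62 mm outside, 8 mm thick, 0.1 to 0.2 kg. Bore 41 mm with 4 even inward teeth, 15.6 mm wide, tips on a 31 mm circle, one on its +x. Starts flat on a round wooden stand, 52 mm diameter, 20 mm high. Seated, this point is 4 mm above seat. z up.
- disc: The friction disc; origin under its centre. Rim of 12 flats every 30 degrees, one facing its +x, one its +y. It has 1.5 mm play round the hub core; the teeth pass the splines only within about 5 degrees of mid-way between them, so turning it up to 90 degrees under light push finds the place where it drops.
- separator_center (a point): Centre, half-way up, of the separator: steel ring 66 mm outside, smooth 44 mm bore, 6 mm thick, 0.1 to 0.2 kg, 12 flats on the rim, one facing its +y, one its -y. Two outward forked ears on its +x and -x. Starts flat on a second stand like the disc's. Seated on the disc, this point is 11 mm above seat. z up.
- separator: The separator; origin under its centre. Each ear is 23 mm wide, reaches 52 mm from the centre, with a slot 13 mm wide, open outwards, from 36 to 52 mm from the centre: it takes a 10 mm post with 1.5 mm play either side. Either ear fits either post.
- tape_roll: Bystander: brown tape roll standing on its side face, 96 mm diameter, 48 mm high; origin under its centre.
- screwdriver: Bystander: screwdriver lying along its own x.
- wrench: Bystander: open-ended wrench lying along its own x.
- grease_jar: Bystander: grey jar, 56 mm diameter, 60 mm high.
- lock_collar: Bystander: small plain steel collar, 34 mm diameter, 14 mm high.
- marker: Bystander: black marker pen, 16 mm thick, lying along its own x.
- hex_nut: Bystander: dark hexagon nut, about 24 mm across, 12 mm high.
Not all that is in view belongs to the job. What is shaped like the separator but green is not meant.

How it is judged (in metres and radians):
On the way, in this order (a step that is already met when the one before it is completed fails the run):
1. the toothed disc is down on the seat, its teeth between the splines, flat (horizontal distance between disc_center and seat below 0.004 m and z of disc_center in the frame of seat between 0.002 and 0.0065 m and angle between disc_center's own z axis and vertical below 0.08 rad), for 0.2 s.
2. the separator plate lies flat on the disc with its ears astride the posts (all of step 1 and horizontal distance between separator_center and seat below 0.006 m and z of separator_center in the frame of seat between 0.0085 and 0.0135 m and angle between separator_center's own z axis and vertical below 0.08 rad and angle between the x axis of separator_center and the x axis of seat, either way round below 0.12 rad), for 0.2 s.
At the end, for the whole second after the job is handed in: Disc flat (0.08 rad) on the seat: centre within 4 mm of the hub axis, 2-6.5 mm above the seat. Separator flat (0.08 rad) on it: centre within 6 mm of the axis, 8.5-13.5 mm above the seat, ears in line with the posts (0.12 rad). Both released, at rest; nothing else shifted over 30 mm (all of step 2 and linear speed of each of disc, separator below 0.02 m/s and contact force between each of disc, separator and the fingers below 0.1 N); the robot touches nothing.
It fails at once if a plate is forced against the clutch: contact forces over 40 N in all, wedging included (contact force between any of disc, separator and carrier above 40 N).
It fails at once if something else on the table is shifted by more than 30 mm (distance of any of tape_roll, screwdriver, wrench, grease_jar, lock_collar, marker, hex_nut from where it was at the start of the episode above 0.03 m).
It also fails if it takes over 72 s, if anything falls off the work surface, if the arm or the gripper's body presses on something with over 40 N, if the wrist force passes 120 N, or if a joint passes its speed limit or range.

### The arm

A 6-joint arm with a two-finger parallel gripper is mounted at the origin on the work surface. World frame = base frame: x ahead of the robot, y to its left, z up, the work surface at z = 0. Lengths are in mm, angles in rad, forces in N, time in s.
With the tool pointing down it reaches from about 250 to 850 mm from the base axis. Payload 12.5 kg.
Tool frame: the origin (TCP) lies midway between the tips of the shut fingers; the grasp point (between the pads) lies 19 mm behind it; z points along the fingers, y is the direction in which the jaws open and shut (so a half turn about z gives the same grasp; the last joint's range is limited). The gripper opens to 93 mm and grips with 3 to 60 N. Pads are 15 mm wide; open, the fingers measure 128 mm over their backs; the gripper's body (75 mm by 188 mm) begins 65 mm behind the grasp point.
Start: joints at [-1.188, 0.351, 1.652, -0, 1.139, -0.085], TCP at [248.024, -490.885, 218.633] pointing down, gripper open.
Joint ranges: [-2.75, 2.75], [-0.79, 2.1], [0.01, 2.65], [-1.57, 4.71], [0.07, 3.14], [-2.87, 2.87]. Speed limits (rad/s): [2.22, 2.22, 2.79, 3.14, 3.14, 3.14].

### API

Orientations are given as a rotation vector (axis times angle).
In Python, from plant import status, vision, finish_job gives the robot as it stands.
- The arm moves only by the tool step_arm, never from a script. Its argument "motion" is text: rows parted by semicolons, each of 6 numbers parted by spaces: the shift along the tool's x, y, z in cm, then the turn, a rotation vector about the tool's x, y, z in rad. In form: tx ty tz ax ay az; .... A call has exactly 5 rows; each row shifts and turns the commanded pose from where the row before left it, along the tool's axes as they then stand; what a row does not reach is not made up. A row lasts 1/8 s, in which the tool goes at most 62.5 mm and 10.7 degrees, less where a joint would pass 70% of its speed; a pose out of reach is approached as far as the arm can. A call with a gripper value outside its range is refused whole. "fingers" is the opening in per cent of the stroke, from 0 (shut) to 100 (fully open), set as the call begins (left out, the last holds). The fingers move at their own pace and stop on an object; the grip force is fixed at half the most. Time passes only in rows, so rows that do not move let the fingers close, or fill a call up. It gives the time, the measured TCP pose, the force and the opening at its end, in the units of the state.
- status.sense(): the state, without advancing time (a new reading comes with each control period).
- vision.camera(name): name is "scene" or "top" or "wrist"; returns a dict with "frame" (384x512x3 uint8, red, green, blue), "vfov" (degrees; the focal length in pixels is half the picture's height over the tangent of half this angle, whatever the lens; pixels are square), "cx", "cy" (the principal point, pixels), "R" (3x3) and "t" (3): a world point X has camera coordinates R X + t; the wrist camera has in their place "tool_from_camera" (4x4, takes a point from camera to tool coordinates, whose origin is the TCP and whose axes are the flange's). Camera axes: x right, y down, z forward; pixel columns grow to the right and rows downward; lengths in mm; the calibration is good to about 2 mm. The wrist camera is an equidistant fisheye: a pixel r from the principal point sees the ray r / f radians off the axis. A picture is of the moment at which its call begins: read the wrist's pose just before it. There is no depth.
- finish_job(): hands the job in, once; it reports no verdict.
Trained networks look in the newest picture that a camera, given by its name, has taken for a name from the list of things; names that differ only in an ending like _2 or _b are one class to them, and where a whole thing is asked for, a point or a joint stands for the part that bears it (a point fixed in the world has none). Each returns a list of dicts, best first, with "p" (0 to 1); they miss things now and then, are a little off and sometimes report something else, mostly with a low value. They report only what shows in the picture. A call takes as long as a camera call. They do not tell look-alikes from the thing itself.
- vision.find_in(camera, target): "centre" ([x, y, z] in mm, in world coordinates, good to about 4 mm: the middle of the surface that is visible of it).
The state is a dict: "time": time; "qpos": joint angles; "joint_vel": joint speeds; "joint_efforts": joint torques, N m; "tcp_pos": TCP position; "ee_rot": TCP orientation; "force": force on the tool from outside, world axes, zero at the start; "ft_torque": the same for the moment, N m; "finger_gap": finger opening in mm.
Only numpy, scipy, OpenCV 4.12 (cv2) and the standard library are available. Lean on these libraries where they do the work, as an engineer would, in place of code of your own. Each camera call takes 0.05 s, during which the arm holds its last target.

## Working session

There is one attempt and no reset: what is moved stays moved. The work goes in short steps, Python scripts to look and compute and a tool call to move; the robot and the scene stay as the last step left them, time stands still between calls to the robot, and variables do not carry over. Pictures are saved under pics/ and viewed, and the job is handed in when it is done.

Besides the shell and the picture viewer there is one more tool, called after "Emit:" as a command line: name --argument value ..., lists and objects as JSON in quotes. step_arm: Moves the arm, as the interface text tells. Its arguments: {"type":"object","properties":{"motion":{"type":"string"},"fingers":{"type":"number"}},"required":["motion"]}

```bash
ls; mkdir -p pics
cat > h.py <<'E'
import numpy as np, cv2
from plant import status, vision, finish_job
from scipy.spatial.transform import Rotation as Rn
def cam(n,save=None):
    c=vision.camera(n)
    if save: cv2.imwrite('pics/'+save,c['frame'][:,:,::-1])
    return c
def f(c): return c['frame'].shape[0]/2/np.tan(np.radians(c['vfov'])/2)
def proj(c,X):
    p=np.array(c['R'])@np.array(X,float)+np.array(c['t']); k=f(c)
    return np.array([c['cx']+k*p[0]/p[2],c['cy']+k*p[1]/p[2]])
def ray(c,u,v,z):
    k=f(c);d=np.array([(u-c['cx'])/k,(v-c['cy'])/k,1.]);R=np.array(c['R']);t=np.array(c['t'])
    o=-R.T@t; d=R.T@d; return o+d*(z-o[2])/d[2]
E
python3 - <<'E'
from h import *
s=status.sense(); print({k:np.round(v,3).tolist() for k,v in s.items()})
for n in ['scene','top','wrist']:
    c=cam(n,n+'0.png'); print(n,c['vfov'],c['cx'],c['cy'], np.round(c['tool_from_camera'],3).tolist() if n=='wrist' else np.round(-np.array(c['R']).T@c['t']))
for n in ['scene','top']:
    for t in ['carrier','hub_top','disc','separator','tape_roll','grease_jar','lock_collar','hex_nut','marker','wrench','screwdriver']:
        cc=None
        print(n,t,[(np.round(r['centre']).tolist(),round(r['p'],2)) for r in vision.find_in(n,t)][:4])
print(status.sense()['time'])
E
```

```text
pics
{'time': 0.0, 'qpos': [-1.188, 0.351, 1.652, 0.0, 1.139, -0.085], 'joint_vel': [-0.001, 0.0, 0.001, -0.001, -0.0, -0.0], 'joint_efforts': [0.0, -49.732, -28.526, 0.07, 0.026, -0.0], 'tcp_pos': [247.909, -490.58, 218.119], 'ee_rot': [-3.055, -0.728, 0.0], 'force': [-0.18, -1.044, -0.202], 'ft_torque': [-0.053, 0.005, -0.01], 'finger_gap': 93.125}
scene 48.90375331849716 255.75708310809756 193.39336164676152 [1241.  170.  837.]
top 42.418866557651164 260.5347759372927 191.6855393855836 [ 250.   -4. 1434.]
wrist 65.70646984690485 257.83320936801084 195.02973603699056 [[0.0, -0.964, -0.265, 73.822], [1.0, 0.0, 0.001, -0.927], [-0.001, -0.265, 0.964, -165.419], [0.0, 0.0, 0.0, 1.0]]
scene carrier [([565.0, 18.0, 14.0], 0.68), ([757.0, -170.0, 23.0], 0.59)]
scene hub_top [([568.0, 18.0, 10.0], 0.68), ([761.0, 176.0, 49.0], 0.19)]
scene disc [([479.0, -261.0, 23.0], 0.76), ([760.0, 178.0, 49.0], 0.39)]
scene separator [([412.0, 212.0, 4.0], 0.87), ([552.0, 238.0, 21.0], 0.74), ([569.0, 17.0, 16.0], 0.72), ([302.0, 318.0, 8.0], 0.66)]
scene tape_roll [([759.0, 182.0, 49.0], 0.7)]
scene 
[... 266 characters left out ...]
, 13.0], 0.31)]
scene screwdriver []
top carrier [([544.0, 8.0, 13.0], 0.68)]
top hub_top [([546.0, 13.0, 13.0], 0.89), ([545.0, 238.0, 28.0], 0.61)]
top disc [([476.0, -262.0, 26.0], 0.52)]
top separator [([411.0, 209.0, 4.0], 0.87), ([298.0, 318.0, 6.0], 0.76), ([548.0, 236.0, 31.0], 0.55)]
top tape_roll [([770.0, 177.0, 42.0], 0.9)]
top grease_jar [([506.0, -433.0, 58.0], 0.59)]
top lock_collar [([612.0, -409.0, 17.0], 0.72), ([390.0, 92.0, 22.0], 0.43)]
top hex_nut [([389.0, -101.0, 10.0], 0.37), ([481.0, 413.0, 6.0], 0.29)]
top marker [([612.0, -409.0, 18.0], 0.46), ([480.0, 415.0, 8.0], 0.3)]
top wrench [([480.0, 415.0, 8.0], 0.9), ([472.0, -265.0, 29.0], 0.19)]
top screwdriver []
1.25
```

View pics.

View pics/scene0.png

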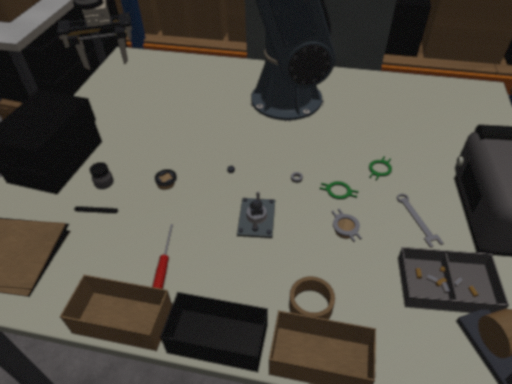

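View pics/top0.png

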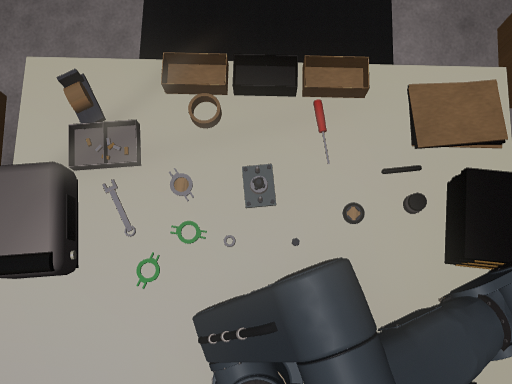

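View pics/wrist0.png

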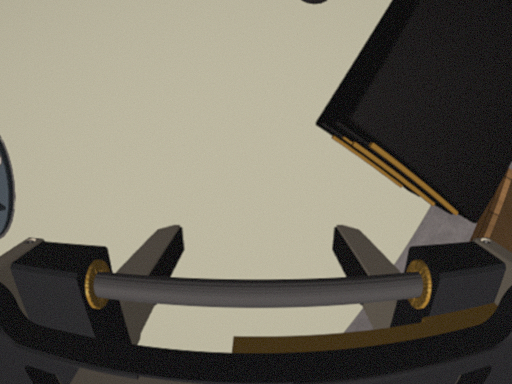

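Run:
```python
from h import *
im=cv2.imread('pics/top0.png')
cs=[(353,213),(259,186),(181,184)]
t=[cv2.resize(im[v-28:v+28,u-22:u+22],None,fx=6,fy=6,interpolation=cv2.INTER_CUBIC) for u,v in cs]
cv2.imwrite('pics/crop0.png',np.hstack(t))
im=cv2.imread('pics/scene0.png')
cs=[(166,179),(256,212),(346,226)]
t=[cv2.resize(im[v-28:v+28,u-22:u+22],None,fx=6,fy=6,interpolation=cv2.INTER_CUBIC) for u,v in cs]
cv2.imwrite('pics/crop1.png',np.hstack(t))
```

```text
(no output)
```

View pics/crop0.png

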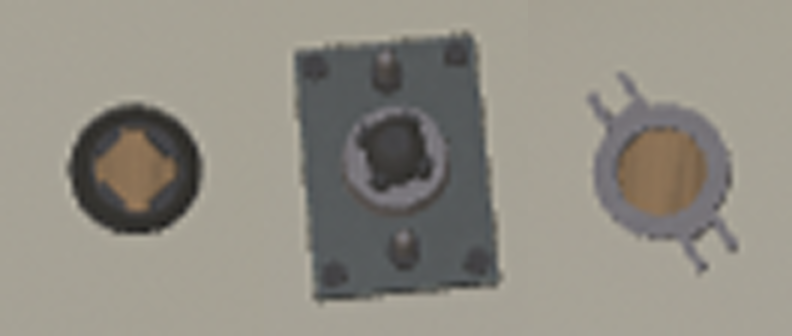

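View pics/crop1.png

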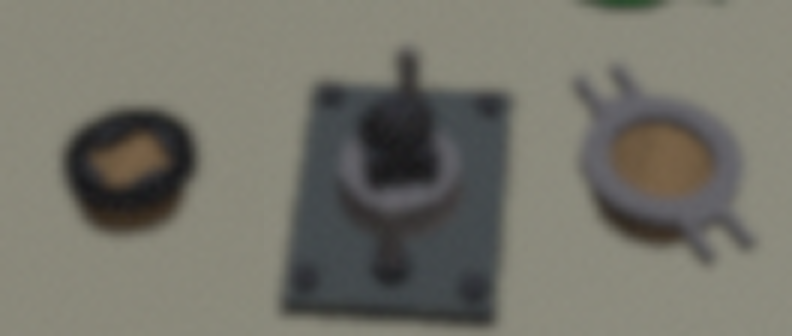

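```bash
cat >> h.py <<'E'
def pose():
    s=status.sense(); R=Rn.from_rotvec(s['ee_rot']).as_matrix(); return np.array(s['tcp_pos']),R,s
def yawof(R): return np.arctan2(R[1,0],R[0,0])
def plan(tgt,yaw,n=5):
    p,R,s=pose(); y0=yawof(R); dy=(yaw-y0+np.pi)%(2*np.pi)-np.pi
    print('from',np.round(p,1),round(np.degrees(y0),2),'tilt',np.round(R[2,:2],4),'dist',round(np.linalg.norm(tgt-p),1))
    d=(np.array(tgt)-p)/n; rows=[]
    for i in range(n):
        Ry=Rn.from_euler('z',y0+dy*i/n).as_matrix()@np.diag([1,-1,-1.])
        t=Ry.T@d/10; rows.append('%.2f %.2f %.2f 0 0 %.3f'%(*t,-dy/n))
    print('; '.join(rows)); print('F',np.round(s['force'],1),np.round(s['ft_torque'],2),'gap',round(s['finger_gap'],1),'t',s['time'])
def wproj(c,X,p,R):
    T=np.array(c['tool_from_camera']); Xt=R.T@(np.array(X,float)-p); Xc=T[:3,:3].T@(Xt-T[:3,3])
    k=f(c); r=np.hypot(Xc[0],Xc[1]); th=np.arctan2(r,Xc[2]); return np.array([c['cx']+k*th*Xc[0]/r,c['cy']+k*th*Xc[1]/r])
def wray_t(c,u,v):
    T=np.array(c['tool_from_camera']);k=f(c);du,dv=u-c['cx'],v-c['cy'];r=np.hypot(du,dv)+1e-9;th=r/k
    d=np.array([np.sin(th)*du/r,np.sin(th)*dv/r,np.cos(th)]); return T[:3,3],T[:3,:3]@d
def wray(c,u,v,z,p,R):
    o,d=wray_t(c,u,v); o=p+R@o; d=R@d; return o+d*(z-o[2])/d[2]
def wcam(save):
    p,R,s=pose(); c=cam('wrist',save); np.savez('pics/'+save+'.npz',p=p,R=R); return c,p,R
E
python3 - <<'E'
from h import *
c=cam('top')
print(ray(c,353,213,28),ray(c,259,186,66),ray(c,181,184.5,26))
plan(np.array([474,-262,120]),0.47,10)
E
```

```text
[ 469.56587201 -262.22663322   28.        ] [534.36502586   9.14557326  66.        ] [541.7273782  236.50553525  26.        ]
from [ 248.  -490.9  218.6] 26.81 tilt [-0.  0.] dist 336.4
3.05 -1.02 0.99 0 0 -0.000; 3.05 -1.02 0.99 0 0 -0.000; 3.05 -1.02 0.99 0 0 -0.000; 3.05 -1.02 0.99 0 0 -0.000; 3.05 -1.02 0.99 0 0 -0.000; 3.05 -1.02 0.99 0 0 -0.000; 3.05 -1.02 0.99 0 0 -0.000; 3.05 -1.02 0.99 0 0 -0.000; 3.05 -1.02 0.99 0 0 -0.000; 3.05 -1.02 0.99 0 0 -0.000
F [-0.2 -0.1  0.1] [0.   0.05 0.02] gap 93.2 t 1.3
```

Emit:
step_arm --motion "5.1 -1.7 1.6 0 0 0; 6 -2 2 0 0 0; 6 -2 2 0 0 0; 6 -2 2 0 0 0; 5 -1.7 1.6 0 0 0"

```text
time: 1.92
tcp_pos: [450.0, -286.4, 129.6]
ee_rot: [3.056, 0.729, 0.0]
force: [-0.2, -1.0, -0.2]
finger_gap: 93.4
```

Run:
```python
from h import *
plan(np.array([474,-262,120]),0.47,5)
```

```text
from [ 450.  -286.4  129.6] 26.82 tilt [0.0001 0.0001] dist 35.6
0.65 -0.22 0.19 0 0 -0.000; 0.65 -0.22 0.19 0 0 -0.000; 0.65 -0.22 0.19 0 0 -0.000; 0.65 -0.22 0.19 0 0 -0.000; 0.65 -0.22 0.19 0 0 -0.000
F [-0.2 -1.  -0.2] [ 0.01 -0.03 -0.  ] gap 93.4 t 1.925
```

Emit:
step_arm --motion "1 -0.4 0.3 0 0 0; 1 -0.4 0.3 0 0 0; 0.8 -0.3 0.3 0 0 0; 0 0 0 0 0 0; 0 0 0 0 0 0"

```text
time: 2.55
tcp_pos: [468.5, -266.2, 121.3]
ee_rot: [3.056, 0.727, 0.0]
force: [-0.4, 1.0, -0.3]
finger_gap: 92.8
```

Run:
```python
from h import *
c,p,R=wcam('w1.png'); print(p,yawof(R)); print(vision.find_in('wrist','disc')[:2])
```

```text
[ 468.48573296 -266.18651685  121.3012441 ] 0.4671070463844149
[{'centre': [477.1, -265.0, 33.6], 'p': 0.83}]
```

View pics/w1.png

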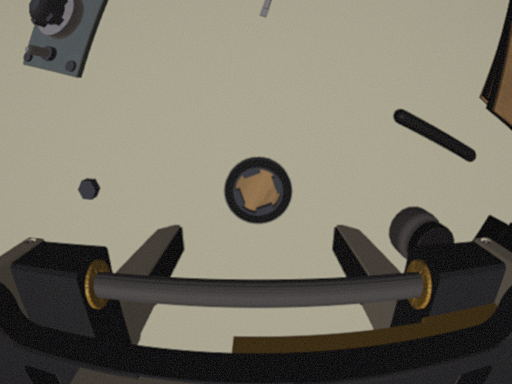

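```bash
cat >> h.py <<'E'
def rect(im,c,p,R,ctr,z,half=45,res=0.25):
    n=int(2*half/res); xs=ctr[0]+half-np.arange(n)*res; ys=ctr[1]+half-np.arange(n)*res
    X,Y=np.meshgrid(xs,ys,indexing='ij'); P=np.stack([X,Y,np.full_like(X,z)],-1).reshape(-1,3)
    T=np.array(c['tool_from_camera']); Pt=(P-p)@R; Pc=(Pt-T[:3,3])@T[:3,:3]
    k=f(c); r=np.hypot(Pc[:,0],Pc[:,1]); th=np.arctan2(r,Pc[:,2])
    u=(c['cx']+k*th*Pc[:,0]/r).reshape(n,n).astype(np.float32); v=(c['cy']+k*th*Pc[:,1]/r).reshape(n,n).astype(np.float32)
    return cv2.remap(im,u,v,cv2.INTER_CUBIC)
def load(name):
    d=np.load('pics/'+name+'.npz'); return cv2.imread('pics/'+name),d['p'],d['R']
import json,os
if os.path.exists('wc.json'):
    W=json.load(open('wc.json'))
    class F0: shape=(384,512,3)
    W['frame']=F0
E
python3 - <<'E'
from h import *
c=cam('wrist'); json.dump({'vfov':float(c['vfov']),'cx':float(c['cx']),'cy':float(c['cy']),'tool_from_camera':np.array(c['tool_from_camera']).tolist()},open('wc.json','w'))
E
python3 - <<'E'
from h import *
im,p,R=load('w1.png'); q=wray(W,258,189,28,p,R); print(q)
r=rect(im,W,p,R,q,28,half=40,res=0.16); cv2.imwrite('pics/r1.png',r)
E
```

```text
[ 475.66149638 -261.90758987   28.        ]
```

View pics/r1.png

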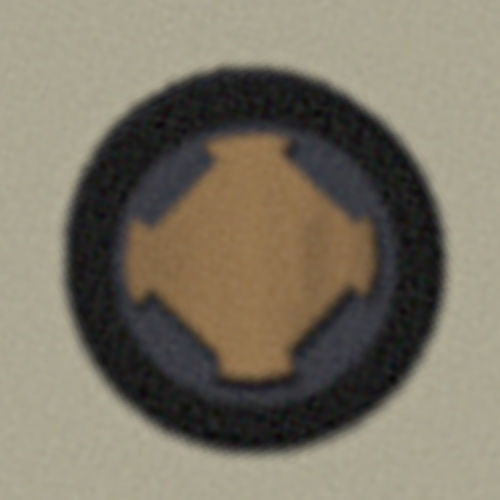

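```bash
cat >> h.py <<'E'
def polarfit(mask_r,res,ctrpx):
    pass
E
python3 - <<'E'
from h import *
im,p,R=load('w1.png'); q=np.array([474.2,-262.7,28])
res=.16;r=rect(im,W,p,R,q,28,half=40,res=res)
hsv=cv2.cvtColor(r,cv2.COLOR_BGR2HSV); g=cv2.cvtColor(r,cv2.COLOR_BGR2GRAY)
# outer: bright table boundary
m=((g<95)|((hsv[...,0]<25)&(hsv[...,1]>70))).astype(np.uint8)
cn=max(cv2.findContours(m,0,1)[0],key=cv2.contourArea); e=cv2.fitEllipse(cn); print('outer',e)
cx,cy=e[0]; print('centre',q[0]+40-cy*res,q[1]+40-cx*res)
w=((hsv[...,1]>75)&(g>60)).astype(np.uint8); w=cv2.morphologyEx(w,cv2.MORPH_OPEN,np.ones((3,3)))
cn=max(cv2.findContours(w,0,1)[0],key=cv2.contourArea); M=cv2.moments(cn); wx,wy=M['m10']/M['m00'],M['m01']/M['m00']; print('wood centre',q[0]+40-wy*res,q[1]+40-wx*res, M['m00']*res*res)
ys,xs=np.nonzero(w); X=(wy-ys)*1.;Y=(wx-xs)*1.; a=np.arctan2(Y,X);rr=np.hypot(X,Y)
z=(rr**4*np.exp(4j*a)).sum(); print('gap angle deg mod 90',np.degrees(np.angle(z))/4)
E
```

```text
outer ((248.65740966796875, 251.09005737304688), (377.64801025390625, 385.8548278808594), 152.1597442626953)
centre 474.0255908203126 -262.48518554687496
wood centre 474.55750880131103 -262.10961652395486 947.7375999999999
gap angle deg mod 90 1.7522137673318514
```

Run:
```python
from h import *
plan(np.array([538,10,160]),0.09,5)
```

```text
from [ 468.6 -266.   121.3] 26.77 tilt [0.0001 0.0002] dist 287.2
3.73 -4.30 -0.77 0 0 0.075; 3.39 -4.57 -0.77 0 0 0.075; 3.04 -4.81 -0.77 0 0 0.075; 2.67 -5.03 -0.77 0 0 0.075; 2.28 -5.22 -0.77 0 0 0.075
F [-0.9  0.   0.1] [-0.01 -0.01  0.02] gap 93.0 t 2.7
```

Emit:
step_arm --motion "3.7 -4.3 -0.8 0 0 0.075; 3.4 -4.6 -0.8 0 0 0.075; 3.0 -4.8 -0.8 0 0 0.075; 2.7 -5.0 -0.8 0 0 0.075; 2.3 -5.2 -0.8 0 0 0.075"

```text
time: 3.32
tcp_pos: [538.2, 11.7, 161.6]
ee_rot: [3.138, 0.141, 0.001]
force: [0.5, -0.8, -0.9]
finger_gap: 92.8
```

Run:
```python
from h import *
plan(np.array([538,10,160]),0.09,5)
```

```text
from [538.2  11.7 161.6] 5.16 tilt [0.0005 0.0001] dist 2.3
-0.01 0.03 0.03 0 0 -0.000; -0.01 0.03 0.03 0 0 -0.000; -0.01 0.03 0.03 0 0 -0.000; -0.01 0.03 0.03 0 0 -0.000; -0.01 0.03 0.03 0 0 -0.000
F [ 0.5 -0.8 -0.9] [-0.02 -0.01  0.  ] gap 92.8 t 3.325
```

Run:
```python
from h import *
wcam('w2a.png'); c,p,R=wcam('w2.png'); print(p,yawof(R)); 
im,p,R=load('w2.png')
for X in [(539,9,66)]: print(wproj(W,X,p,R))
q=np.array([539,9,0])
r=[rect(im,W,p,R,q,z,half=50,res=0.25) for z in (50,30)]
cv2.imwrite('pics/r2.png',np.hstack(r))
```

```text
[539.54849549  16.81773699 162.66310728] 0.08826318430599263
[267.23231252 198.4886391 ]
```

View pics/w2.png

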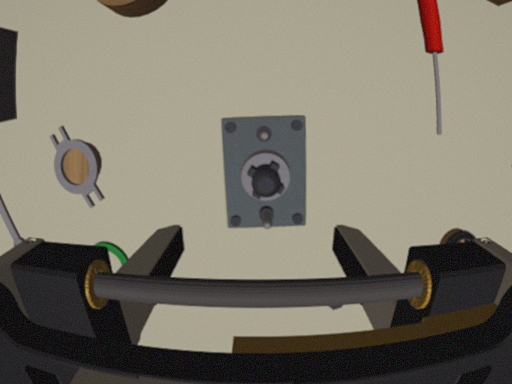

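View pics/r2.png

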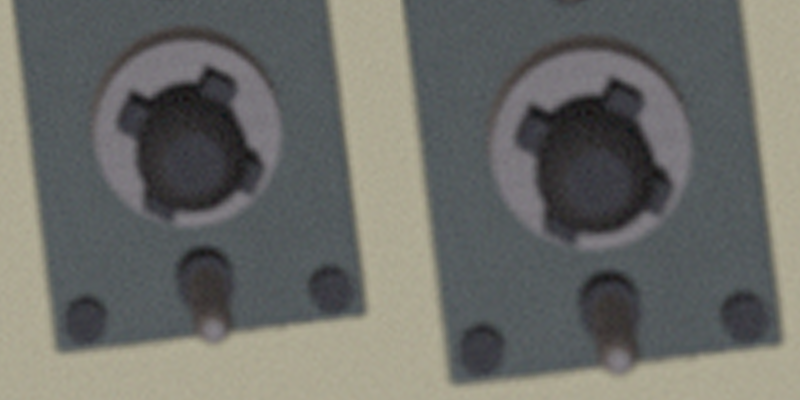

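Run:
```python
from h import *
c,p,R=wcam('w3.png'); print(p,yawof(R),status.sense()['time']); 
im,p,R=load('w3.png')
q=np.array([545,9,0])
r=[rect(im,W,p,R,q,z,half=50,res=0.25) for z in (50,30)]
cv2.imwrite('pics/r3.png',np.hstack(r))
```

```text
[538.96645702  14.05964506 162.08081486] 0.09478502341108722 3.475
```

View pics/r3.png

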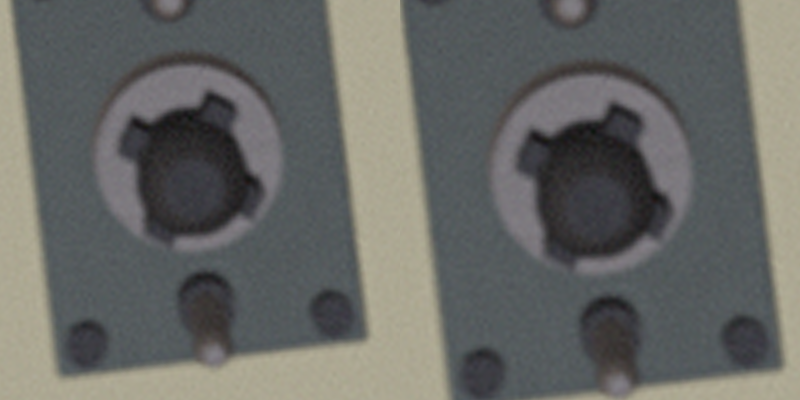

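```bash
python3 - <<'E'
from h import *
ct=cam('top'); cs=cam('scene','scene1.png'); cv2.imwrite('pics/top1.png',ct['frame'][:,:,::-1])
for X in [(552,11.1,30),(552,11.1,66),(474.2,-262.5,28)]: print(X,proj(ct,X),proj(cs,X))
E
python3 - <<'E'
import cv2,numpy as np
im=cv2.imread('pics/scene1.png')
a=cv2.resize(im[170:250,130:290],None,fx=5,fy=5,interpolation=2); cv2.imwrite('pics/s1.png',a)
E
```

```text
(552, 11.1, 30) [258.53580216 182.56587665] [256.02226439 210.367651  ]
(552, 11.1, 66) [258.46437696 179.88679074] [255.77920938 200.78546354]
(474.2, -262.5, 28) [353.07626494 211.40633053] [165.11047176 175.76744534]
```

View pics/s1.png

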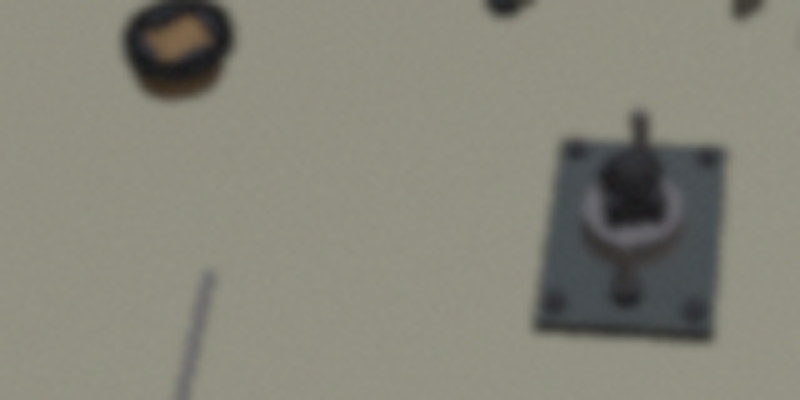

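Run:
```python
from h import *
im,p,R=load('w3.png')
best=[]
big=cv2.resize(im,None,fx=1,fy=1)
g=cv2.cvtColor(im,cv2.COLOR_BGR2GRAY)
def poly_spline(cx,cy,a,z):
    out=[]
    for k in range(4):
        t=a+k*np.pi/2; e=np.array([np.cos(t),np.sin(t)]);n=np.array([-e[1],e[0]])
        pts=[e*12-n*4,e*18.6-n*4,e*19+0*n,e*18.6+n*4,e*12+n*4]
        out.append([np.append(np.array([cx,cy])+q,z) for q in pts])
    return out
S=8
def sil(cx,cy,a):
    m=np.zeros((60*S,60*S),np.uint8); u0,v0=np.array([236,150])
    def fill(P): 
        h=cv2.convexHull(np.array([(wproj(W,X,p,R)-[u0,v0]+0.5)*S for X in P]).astype(np.int32)); cv2.fillConvexPoly(m,h,255)
    P=[]
    for t in np.linspace(0,2*np.pi,24,endpoint=False):
        for r,z in ((14,30),(14,57),(7,66)): P.append((cx+r*np.cos(t),cy+r*np.sin(t),z))
    fill(P)
    for l,h in zip(poly_spline(cx,cy,a,30),poly_spline(cx,cy,a,50)): fill(l+h)
    return cv2.resize(m,(60,60),interpolation=cv2.INTER_AREA)/255.
crop=g[150:210,236:296].astype(float)
print(np.percentile(crop,[5,50,95]))
# seat region mask: weight where seat circle
sm=np.zeros((60,60),np.uint8); cv2.fillConvexPoly(sm,cv2.convexHull(np.array([wproj(W,(552+24*np.cos(t),11.1+24*np.sin(t),30),p,R)-[236,150]+0.5 for t in np.linspace(0,6.28,40)]).astype(np.int32)),1)
def seatval(): 
    v=crop[sm>0]; return np.percentile(v,85)
lo,hi=35,seatval(); t=np.clip((hi-crop)/(hi-45),0,1)
from scipy.optimize import minimize
res=[]
for a in np.radians(np.arange(-45,45,3)):
    for cx in (550,552,554):
        for cy in (9,11,13):
            m=sil(cx,cy,a); mm=(sm>0)|(m>0.5); res.append((((m-t)**2)[mm].mean(),np.degrees(a),cx,cy))
res.sort(); print(res[:4])
b=res[0]; r2=[]
for a in np.arange(b[1]-4,b[1]+4.1,1):
  for cx in np.arange(b[2]-2,b[2]+2.1,1):
    for cy in np.arange(b[3]-2,b[3]+2.1,1):
        m=sil(cx,cy,np.radians(a)); mm=(sm>0)|(m>0.5); r2.append((((m-t)**2)[mm].mean(),a,cx,cy))
r2.sort(); print(r2[:6]); b=r2[0]
m=sil(b[2],b[3],np.radians(b[1]))
o=cv2.resize(im[150:210,236:296],None,fx=8,fy=8,interpolation=2); mb=cv2.resize((m*255).astype(np.uint8),None,fx=8,fy=8,interpolation=1)
cs=cv2.findContours((mb>127).astype(np.uint8),0,1)[0]; cv2.drawContours(o,cs,-1,(0,0,255),1)
# seat & posts
for (r,z) in ((25,30),):
    P=np.array([(wproj(W,(b[2]+r*np.cos(t),b[3]+r*np.sin(t),z),p,R)-[236,150]+.5)*8 for t in np.linspace(0,6.28,60)]).astype(np.int32); cv2.polylines(o,[P],True,(0,255,0),1)
cv2.imwrite('pics/fit3.png',o)
```

```text
[ 38.  88. 122.]
[(np.float64(0.019122447439717083), np.float64(-27.0), 552, 11), (np.float64(0.02203562146326577), np.float64(-24.000000000000004), 552, 11), (np.float64(0.025569023625381746), np.float64(-29.999999999999996), 552, 11), (np.float64(0.03316653329045641), np.float64(-21.0), 552, 11)]
[(np.float64(0.018798400234426228), np.float64(-26.0), np.float64(552.0), np.float64(11.0)), (np.float64(0.019122447439717083), np.float64(-27.0), np.float64(552.0), np.float64(11.0)), (np.float64(0.02011266746382316), np.float64(-25.0), np.float64(552.0), np.float64(11.0)), (np.float64(0.02025283009436454), np.float64(-28.0), np.float64(552.0), np.float64(11.0)), (np.float64(0.02203562146326577), np.float64(-24.0), np.float64(552.0), np.float64(11.0)), (np.float64(0.02228592066603284), np.float64(-29.0), np.float64(552.0), np.float64(11.0))]
```

View pics/fit3.png

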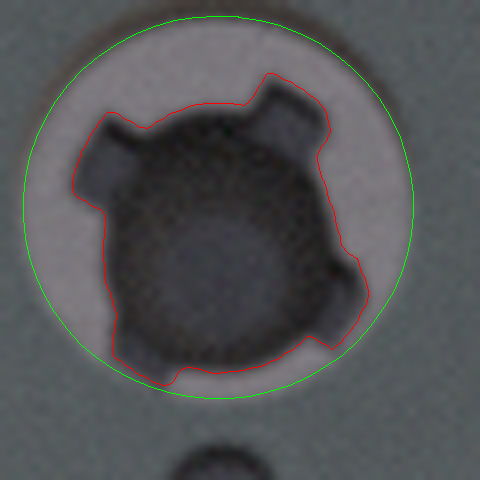

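Run:
```python
from h import *
plan(np.array([474.3,-262.4,100]),np.radians(46.3),5)
```

```text
from [537.6   9.7 161. ] 5.37 tilt [-0.0004  0.0002] dist 285.9
-1.77 5.30 1.22 0 0 -0.143; -2.51 4.99 1.22 0 0 -0.143; -3.19 4.58 1.22 0 0 -0.143; -3.81 4.08 1.22 0 0 -0.143; -4.36 3.50 1.22 0 0 -0.143
F [-0.  -0.2  0.3] [-0.04  0.01 -0.  ] gap 92.9 t 3.575
```

```bash
cat >> h.py <<'E'
def apply(p,yaw,txt):
    p=np.array(p,float)
    for r in txt.split(';'):
        v=np.array(r.split(),float); R=Rn.from_euler('z',yaw).as_matrix()@np.diag([1,-1,-1.]); p=p+R@v[:3]*10; yaw-=v[5]
    return p,yaw
def plan2(p,y0,tgt,yaw,n=5,w=None):
    dy=(yaw-y0+np.pi)%(2*np.pi)-np.pi; w=np.ones(n)/n if w is None else np.array(w)/sum(w); d=np.array(tgt)-p; rows=[];y=y0
    for i in range(n):
        Ry=Rn.from_euler('z',y).as_matrix()@np.diag([1,-1,-1.])
        t=Ry.T@d*w[i]/10; rows.append('%.2f %.2f %.2f 0 0 %.3f'%(*t,-dy*w[i])); y+=dy*w[i]
    print('; '.join(rows))
E
python3 - <<'E'
from h import *
p,y=apply((468.6,-266,121.3),0.467,"3.7 -4.3 -0.8 0 0 0.075; 3.4 -4.6 -0.8 0 0 0.075; 3.0 -4.8 -0.8 0 0 0.075; 2.7 -5.0 -0.8 0 0 0.075; 2.3 -5.2 -0.8 0 0 0.075")
print(p,y)
plan2(p,y,(474.3,-262.4,100),np.radians(46.3),5,[.8,1.1,1.1,1.1,.8])
E
```

```text
[537.93654002   9.62656615 161.3       ] 0.09199999999999998
-1.44 4.33 1.00 0 0 -0.117; -2.66 5.68 1.38 0 0 -0.161; -3.54 5.18 1.38 0 0 -0.161; -4.32 4.54 1.38 0 0 -0.161; -3.63 2.76 1.00 0 0 -0.117
```

Emit:
step_arm --motion "-1.4 4.3 1.0 0 0 -0.117; -2.7 5.7 1.4 0 0 -0.161; -3.5 5.2 1.4 0 0 -0.161; -4.3 4.5 1.4 0 0 -0.161; -3.6 2.8 1.0 0 0 -0.117"

```text
time: 4.2
tcp_pos: [474.6, -259.1, 99.8]
ee_rot: [-2.888, -1.235, 0.001]
force: [0.2, -0.2, -0.1]
finger_gap: 93.1
```

Run:
```python
from h import *
p,y=apply((537.9,9.6,161.3),0.092,"-1.4 4.3 1.0 0 0 -0.117; -2.7 5.7 1.4 0 0 -0.161; -3.5 5.2 1.4 0 0 -0.161; -4.3 4.5 1.4 0 0 -0.161; -3.6 2.8 1.0 0 0 -0.117")
print(p,np.degrees(y))
plan2(p,y,(474.3,-262.4,50),np.radians(46.3),2)
```

```text
[ 475.35227662 -262.11211721   99.3       ] 46.3522856260836
-0.05 -0.03 2.47 0 0 0.000; -0.05 -0.03 2.47 0 0 0.000
```

Emit:
step_arm --motion "-0.1 0 1.0 0 0 0; 0 0 1.0 0 0 0; 0 0 0.6 0 0 0; 0 0 0 0 0 0; 0 0 0 0 0 0"

```text
time: 4.82
tcp_pos: [476.3, -255.9, 74.8]
ee_rot: [2.889, 1.234, 0.0]
force: [0.1, -1.3, 0.6]
finger_gap: 93.1
```

Run:
```python
from h import *
c,p,R=wcam('w4.png'); print(p,np.degrees(yawof(R)))
im,p,R=load('w4.png'); q=np.array([474.3,-262.4,28])
r=rect(im,W,p,R,q,28,half=40,res=0.16); cv2.imwrite('pics/r4.png',np.hstack([r]))
hsv=cv2.cvtColor(r,cv2.COLOR_BGR2HSV); g=cv2.cvtColor(r,cv2.COLOR_BGR2GRAY)
w=((hsv[...,1]>75)&(g>60)).astype(np.uint8); w=cv2.morphologyEx(w,cv2.MORPH_OPEN,np.ones((3,3)))
cn=max(cv2.findContours(w,0,1)[0],key=cv2.contourArea); M=cv2.moments(cn); wx,wy=M['m10']/M['m00'],M['m01']/M['m00']; print('wood centre',q[0]+40-wy*.16,q[1]+40-wx*.16, M['m00']*.16**2)
ys,xs=np.nonzero(w); X=(wy-ys)*1.;Y=(wx-xs)*1.; a=np.arctan2(Y,X);rr=np.hypot(X,Y)
z=(rr**4*np.exp(4j*a)).sum(); print('gap angle deg mod 90',np.degrees(np.angle(z))/4)
```

```text
[ 476.26428272 -255.93673043   74.80240971] 46.261044933724754
wood centre 474.41267400310346 -261.2948262460316 899.1104
gap angle deg mod 90 1.417754766527728
```

View pics/w4.png

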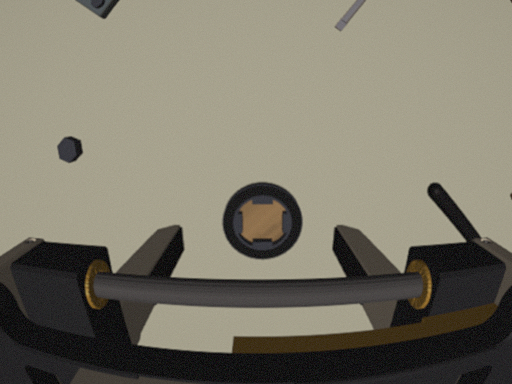

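View pics/r4.png

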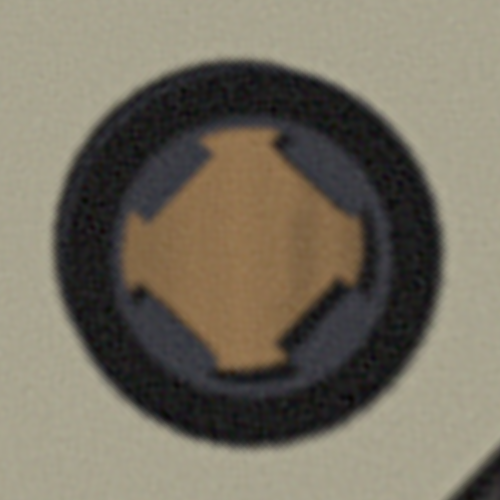

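Run:
```python
from h import *
p,R,s=pose(); print(p)
plan2(p,yawof(R),(473.8,-262.1,8),np.radians(46.4),3)
```

```text
[ 476.25026532 -256.02568511   74.83401805]
-0.20 0.08 2.23 0 0 -0.001; -0.20 0.08 2.23 0 0 -0.001; -0.20 0.08 2.23 0 0 -0.001
```

Emit:
step_arm --motion "-0.4 0.15 1.8 0 0 0; -0.2 0.1 2.2 0 0 0; 0 0 2.0 0 0 0; 0 0 0.7 0 0 0; 0 0 0 0 0 0"

```text
time: 5.5
tcp_pos: [473.3, -262.3, 7.0]
ee_rot: [-2.889, -1.233, 0.001]
force: [-0.2, 0.4, -1.6]
finger_gap: 92.8
```

Emit:
step_arm --motion "0 0 0 0 0 0; 0 0 0 0 0 0; 0 0 0 0 0 0; 0 0 0 0 0 0; 0 0 0 0 0 0" --fingers 50

```text
time: 6.12
tcp_pos: [473.7, -262.5, 7.7]
ee_rot: [2.889, 1.233, 0.0]
force: [-0.5, 0.3, 3.9]
finger_gap: 61.9
```

Emit:
step_arm --motion "0 0 -0.5 0 0 0; 0 0 -1.5 0 0 0; 0 0 -3 0 0 0; 0 0 -3 0 0 0; 0 0 -1 0 0 0" --fingers 40

```text
time: 6.75
tcp_pos: [474.3, -262.8, 99.7]
ee_rot: [2.887, 1.232, 0.003]
force: [-0.2, -0.1, -1.4]
finger_gap: 61.5
```

Run:
```python
from h import *
c,p,R=wcam('w5.png'); print(p,np.degrees(yawof(R)),R[2])
# overhead disc expected at tool (0,0,-16+... ) 
for X in [(0,0,-16),(0,0,-20)]: print(wproj(W,p+R@np.array(X,float),p,R))
plan2(p,yawof(R),(552,11,105),np.radians(18.7),6)
print(status.sense()['force'],status.sense()['ft_torque'])
```

```text
[ 474.25042423 -262.81528872   99.67990416] 46.22018131693538 [ 5.55311905e-04  3.05041516e-03 -9.99995193e-01]
[259.30085933 251.7178199 ]
[259.3378657  254.94791176]
4.19 -2.22 -0.09 0 0 0.080; 4.00 -2.55 -0.09 0 0 0.080; 3.78 -2.86 -0.09 0 0 0.080; 3.54 -3.16 -0.09 0 0 0.080; 3.28 -3.43 -0.09 0 0 0.080; 2.99 -3.68 -0.09 0 0 0.080
[ 1.05195738  0.79106301 -0.55469721] [-0.03960138 -0.07785656  0.02176364]
```

View pics/w5.png

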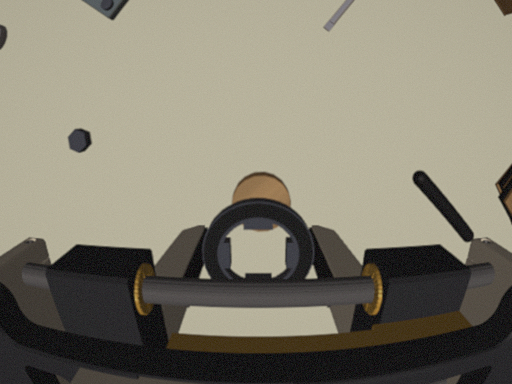

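```bash
cat >> h.py <<'E'
def tproj(P): return wproj(W,P,np.zeros(3),np.eye(3))
E
python3 - <<'E'
from h import *
im=cv2.imread('pics/w5.png')
u0,v0=190,180
o=cv2.resize(im[v0:v0+120,u0:u0+140],None,fx=5,fy=5,interpolation=2)
def circ(x,y,r,z,col):
    P=np.array([(tproj((x+r*np.cos(t),y+r*np.sin(t),z))-[u0,v0]+.5)*5 for t in np.linspace(0,6.28,100)]).astype(np.int32); cv2.polylines(o,[P],True,col,1)
circ(0,0,31,-20,(0,0,255)); circ(0,0,20.5,-20,(0,255,0)); circ(0,0,15.5,-20,(255,255,0))
cv2.imwrite('pics/f5.png',o)
E
```

View pics/f5.png

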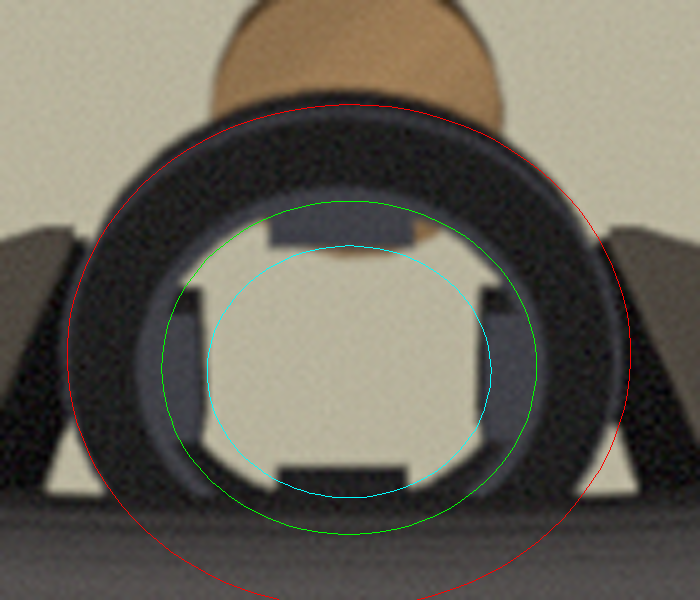

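Emit:
step_arm --motion "4.2 -2.2 0 0 0 0.080; 4.0 -2.55 0 0 0 0.080; 3.8 -2.85 0 0 0 0.080; 3.5 -3.15 0 0 0 0.080; 3.3 -3.4 0 0 0 0.080"

```text
time: 7.42
tcp_pos: [538.5, -33.1, 96.7]
ee_rot: [-3.077, -0.63, 0.002]
force: [-0.2, -0.2, -1.4]
finger_gap: 61.6
```

Run:
```python
from h import *
p,y=apply((474,-262.5,97.7),np.radians(46.3),"4.2 -2.2 0 0 0 0.080; 4.0 -2.55 0 0 0 0.080; 3.8 -2.85 0 0 0 0.080; 3.5 -3.15 0 0 0 0.080; 3.3 -3.4 0 0 0 0.080")
print(p,np.degrees(y))
plan2(p,y,(552,10.5,76),np.radians(18.7),2)
```

```text
[538.84934822 -34.73540628  97.7       ] 23.381688194767072
1.50 -1.82 1.09 0 0 0.041; 1.43 -1.87 1.09 0 0 0.041
```

Emit:
step_arm --motion "1.5 -1.8 1.1 0 0 0.041; 1.0 -1.3 0.8 0 0 0.041; 0.4 -0.6 0.3 0 0 0; 0 0 0 0 0 0; 0 0 0 0 0 0"

```text
time: 8.05
tcp_pos: [551.9, 9.8, 75.6]
ee_rot: [3.1, 0.508, 0.0]
force: [0.3, -0.1, -1.6]
finger_gap: 61.7
```

Run:
```python
from h import *
c,p,R=wcam('w6.png'); print(p,np.degrees(yawof(R)),status.sense()['force'])
im=cv2.imread('pics/w6.png'); cv2.imwrite('pics/c6.png',cv2.resize(im[160:290,180:340],None,fx=5,fy=4.6,interpolation=2))
```

```text
[551.89975169   9.84409614  75.61329158] 18.600293179552448 [-0.52735704 -0.0124124  -2.18749322]
```

View pics/c6.png

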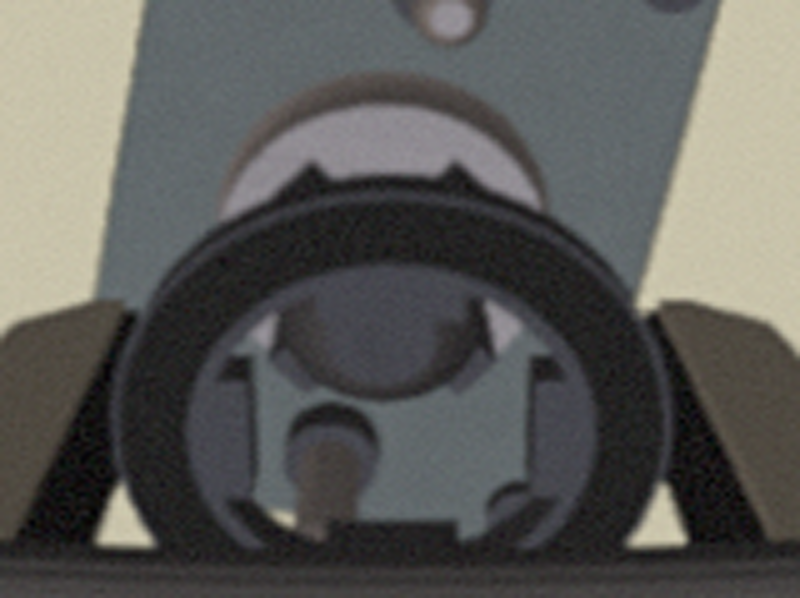

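Run:
```python
from h import *
im,p,R=load('w6.png')
u0,v0,s=180,160,5
def mk(hx,hy,dx,dy,dz,name):
    o=cv2.resize(im[v0:v0+110,u0:u0+160],None,fx=s,fy=s,interpolation=2)
    def line(pts,col,tool=False):
        P=np.array([((tproj(X) if tool else wproj(W,X,p,R))-[u0,v0]+.5)*s for X in pts]).astype(np.int32); cv2.polylines(o,[P],True,col,1)
    T=np.linspace(0,6.28,90)
    for r,z in ((25,30),(14,57),(7,66)): line([(hx+r*np.cos(t),hy+r*np.sin(t),z) for t in T],(0,255,0))
    for k in range(4):
        a=np.radians(-26.3+90*k); e=np.array([np.cos(a),np.sin(a)]);n=np.array([-e[1],e[0]])
        line([np.append(np.array([hx,hy])+q,50) for q in (e*14-n*4,e*18.8-n*4,e*18.8+n*4,e*14+n*4)],(0,255,255))
    line([(dx+31*np.cos(t),dy+31*np.sin(t),dz) for t in T],(0,0,255),True)
    for k in range(4):
        a=np.radians(90*k); e=np.array([np.cos(a),np.sin(a)]);n=np.array([-e[1],e[0]])
        line([np.append(np.array([dx,dy])+q,dz) for q in (e*19-n*7.8,e*15.5-n*7.8,e*15.5+n*7.8,e*19+n*7.8)],(255,0,255),True)
    cv2.imwrite('pics/'+name,o)
mk(552,11,0.2,-0.6,-18,'f6.png')
```

```text
(no output)
```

View pics/f6.png

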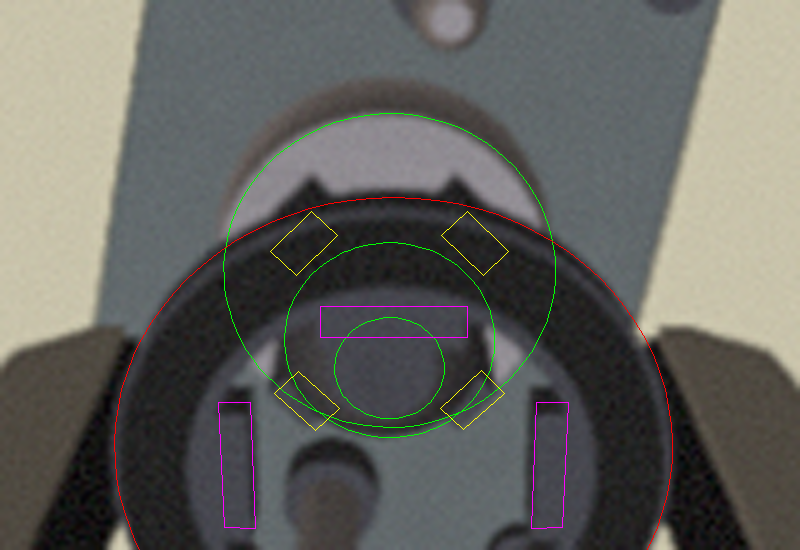

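Emit:
step_arm --motion "0.1 -0.04 0.6 0 0 0; 0 0 0.6 0 0 0; 0 0 0.6 0 0 0; 0 0 0.6 0 0 0; 0 0 0 0 0 0"

```text
time: 8.72
tcp_pos: [552.5, 11.2, 50.9]
ee_rot: [-3.1, -0.508, 0.001]
force: [0.5, 0.5, -1.5]
finger_gap: 61.8
```

Run:
```python
from h import *
c,p,R=wcam('w7.png'); s=status.sense(); print(p,np.degrees(yawof(R)),s['force'],s['ft_torque'])
im=cv2.imread('pics/w7.png'); cv2.imwrite('pics/c7.png',cv2.resize(im[180:290,180:340],None,fx=5,fy=5,interpolation=2))
```

```text
[552.48250884  11.17028302  50.91907863] 18.606432538748145 [ 0.65557322  1.01329521 -1.5650874 ] [ 0.01102695 -0.03761386  0.01691653]
```

View pics/c7.png

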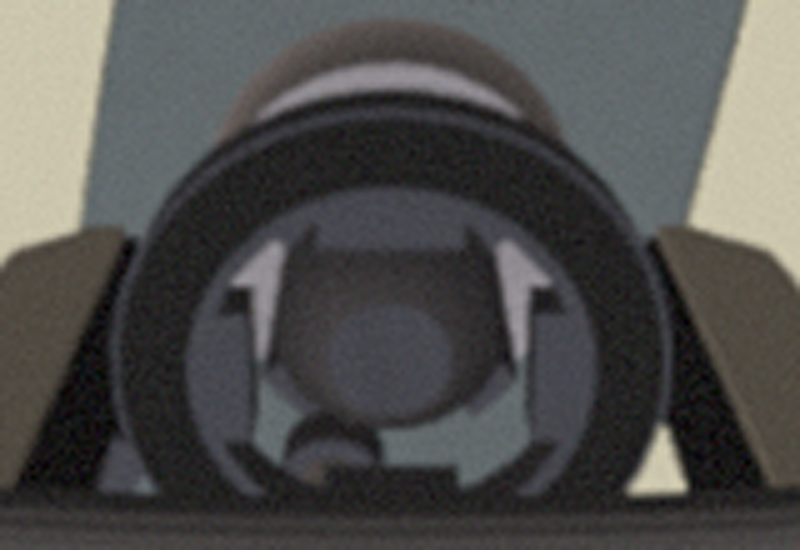

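Run:
```python
from h import *
im,p,R=load('w7.png')
u0,v0,s=180,180,5
o=cv2.resize(im[v0:v0+110,u0:u0+160],None,fx=s,fy=s,interpolation=2)
def line(pts,col):
    P=np.array([(tproj(X)-[u0,v0]+.5)*s for X in pts]).astype(np.int32); cv2.polylines(o,[P],True,col,1)
T=np.linspace(0,6.28,90)
dx,dy,dz=-0.3,-0.6,-18
h=R.T@(np.array([552,11,66])-p); print(h)
line([(h[0]+7*np.cos(t),h[1]+7*np.sin(t),h[2]) for t in T],(0,255,0))
line([(h[0]+14*np.cos(t),h[1]+14*np.sin(t),h[2]+9) for t in T],(0,255,0))
for z,c in ((dz,(0,0,255)),(dz+8,(0,128,255))): line([(dx+31*np.cos(t),dy+31*np.sin(t),z) for t in T],c)
for k in range(4):
        a=np.radians(90*k); e=np.array([np.cos(a),np.sin(a)]);n=np.array([-e[1],e[0]])
        line([np.append(np.array([dx,dy])+q,dz) for q in (e*19-n*7.8,e*15.5-n*7.8,e*15.5+n*7.8,e*19+n*7.8)],(255,0,255))
cv2.imwrite('pics/f7.png',o)
```

```text
[-5.24220069e-01  2.26023453e-03 -1.50804903e+01]
```

View pics/f7.png

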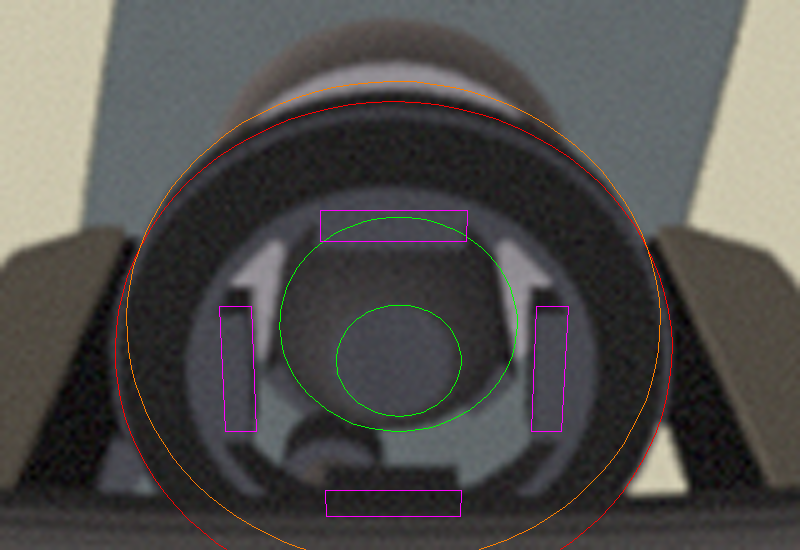

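Emit:
step_arm --motion "0.12 -0.03 0 0 0 0; 0 0 0.3 0 0 0; 0 0 0.3 0 0 0; 0 0 0.2 0 0 0; 0 0 0 0 0 0"

```text
time: 9.4
tcp_pos: [553.6, 11.8, 43.2]
ee_rot: [-3.1, -0.508, 0.001]
force: [0.1, -0.1, -2.2]
finger_gap: 61.8
```

Run:
```python
from h import *
c,p,R=wcam('w8.png'); s=status.sense(); print(p,np.degrees(yawof(R)),s['force'],s['ft_torque'])
im=cv2.imread('pics/w8.png'); cv2.imwrite('pics/c8.png',cv2.resize(im[180:290,180:340],None,fx=5,fy=5,interpolation=2))
```

```text
[553.64953463  11.81342919  43.24094692] 18.601923100211735 [-0.1387961  -0.41616624 -1.00328111] [ 0.01548453  0.06511518 -0.01972849]
```

View pics/c8.png

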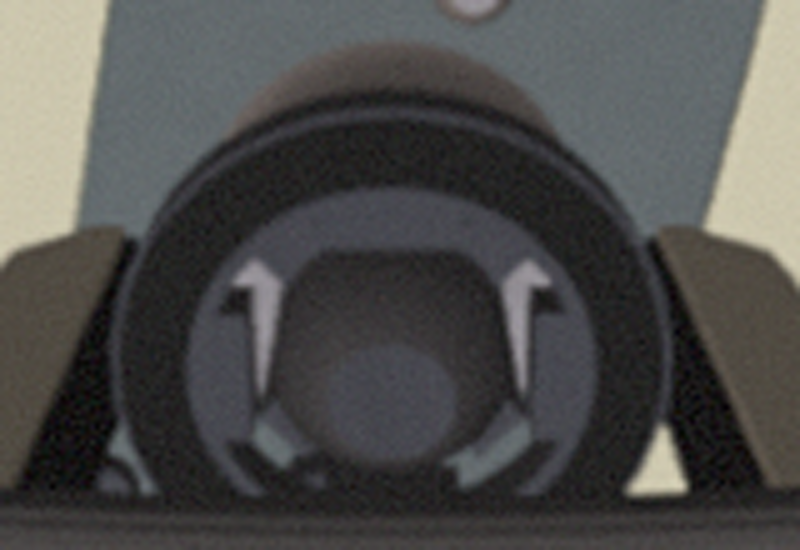

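Emit:
step_arm --motion "0 0 0.1 0 0 0; 0 0 0.1 0 0 0; 0 0 0.1 0 0 0; 0 0 0.1 0 0 0; 0 0 0 0 0 0"

```text
time: 10.07
tcp_pos: [553.7, 11.8, 39.4]
ee_rot: [-3.1, -0.508, 0.0]
force: [-1.5, -1.8, -0.8]
finger_gap: 61.5
```

Run:
```python
from h import *
p,R,s=pose(); print(p,s['force'],s['ft_torque'])
```

```text
[553.74450683  11.81965655  39.38639094] [-1.48294981 -1.83826269 -0.84531805] [-0.04690219  0.26540749  0.0525388 ]
```

Emit:
step_arm --motion "-0.03 0 0.05 0 0 0; 0 0 0.1 0 0 0; 0 0 0.1 0 0 0; 0 0 0.1 0 0 0; 0 0 0 0 0 0"

```text
time: 10.7
tcp_pos: [553.6, 11.7, 35.9]
ee_rot: [-3.1, -0.508, 0.0]
force: [-0.2, 0.8, -0.8]
finger_gap: 61.5
```

Run:
```python
from h import *
p,R,s=pose(); print(p,s['force'],s['ft_torque'])
```

```text
[553.5528885   11.7243037   35.89189471] [-0.21612966  0.84998722 -0.82257561] [-0.00284448  0.00992367  0.03277133]
```

Emit:
step_arm --motion "0 0 0.15 0 0 0; 0 0 0.2 0 0 0; 0 0 0.2 0 0 0; 0 0 0.15 0 0 0; 0 0 0 0 0 0"

```text
time: 11.32
tcp_pos: [553.5, 11.7, 28.8]
ee_rot: [-3.1, -0.508, 0.0]
force: [-0.1, -0.3, -0.9]
finger_gap: 61.2
```

Run:
```python
from h import *
c,p,R=wcam('w9.png'); s=status.sense(); print(p,np.degrees(yawof(R)),s['force'],s['ft_torque'])
im=cv2.imread('pics/w9.png'); cv2.imwrite('pics/c9.png',cv2.resize(im[180:290,180:340],None,fx=5,fy=5,interpolation=2))
```

```text
[553.50629115  11.72756482  28.8389084 ] 18.606446459818716 [ 0.08867085  0.42955254 -0.40824018] [-0.01466372  0.04385987 -0.02611335]
```

View pics/c9.png

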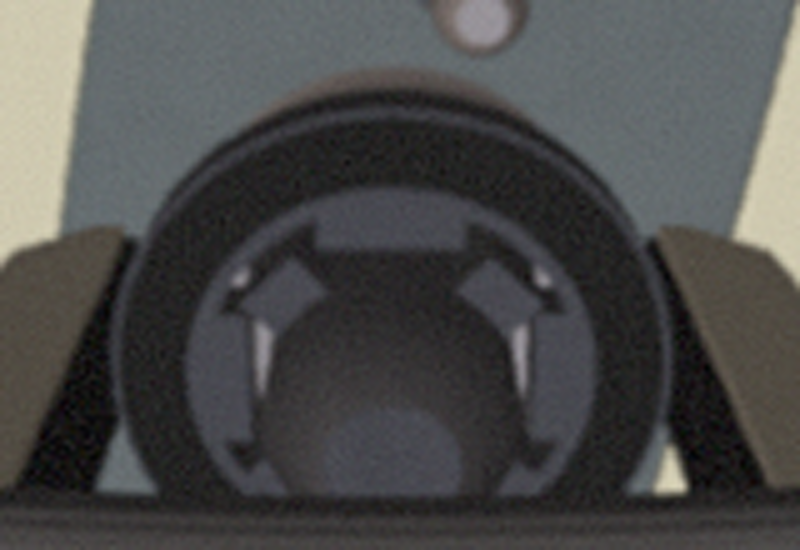

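Emit:
step_arm --motion "0 0 0.15 0 0 0; 0 0 0.2 0 0 0; 0 0 0.2 0 0 0; 0 0 0.1 0 0 0; 0 0 0 0 0 0"

```text
time: 12.0
tcp_pos: [553.5, 11.7, 22.4]
ee_rot: [-3.1, -0.508, 0.0]
force: [0.4, -0.6, -2.1]
finger_gap: 61.6
```

Run:
```python
from h import *
p,R,s=pose(); print(p,s['force'],s['ft_torque'])
```

```text
[553.51334082  11.73215863  22.38333007] [ 0.42843558 -0.61458988 -2.07305822] [ 0.01876672  0.02994278 -0.00507444]
```

Emit:
step_arm --motion "0 0 0.05 0 0 0; 0 0 0.05 0 0 0; 0 0 0.05 0 0 0; 0 0 0.05 0 0 0; 0 0 0 0 0 0"

```text
time: 12.62
tcp_pos: [553.5, 11.7, 20.4]
ee_rot: [-3.1, -0.508, 0.0]
force: [-0.2, -0.0, -2.3]
finger_gap: 61.7
```

Run:
```python
from h import *
p,R,s=pose(); print(p,s['force'],s['ft_torque'])
```

```text
[553.50816202  11.72166253  20.43767263] [-0.20616969 -0.0395609  -2.28638649] [-0.01895352  0.05174393  0.01674241]
```

Emit:
step_arm --motion "0 0 0.05 0 0 0; 0 0 0.04 0 0 0; 0 0 0.04 0 0 0; 0 0 0.03 0 0 0; 0 0 0 0 0 0"

```text
time: 13.25
tcp_pos: [553.5, 11.7, 18.9]
ee_rot: [3.1, 0.508, 0.0]
force: [-0.8, 0.2, -0.9]
finger_gap: 61.7
```

Emit:
step_arm --motion "0 0 0.03 0 0 0; 0 0 0.03 0 0 0; 0 0 0.03 0 0 0; 0 0 0.03 0 0 0; 0 0 0 0 0 0"

```text
time: 13.88
tcp_pos: [553.5, 11.7, 17.8]
ee_rot: [3.1, 0.508, -0.0]
force: [-0.4, 0.6, 1.5]
finger_gap: 61.9
```

Emit:
step_arm --motion "0 0 0.03 0 0 0; 0 0 0 0 0 0; 0 0 0 0 0 0; 0 0 0 0 0 0; 0 0 0 0 0 0"

```text
time: 14.5
tcp_pos: [553.5, 11.7, 17.7]
ee_rot: [3.1, 0.508, 0.0]
force: [-2.8, -0.3, 5.4]
finger_gap: 61.5
```

Emit:
step_arm --motion "0 0 0 0 0 0; 0 0 0 0 0 0; 0 0 0 0 0 0; 0 0 0 0 0 0; 0 0 0 0 0 0" --fingers 95

```text
time: 15.12
tcp_pos: [553.5, 11.7, 17.4]
ee_rot: [-3.1, -0.508, 0.0]
force: [0.0, 0.8, 0.1]
finger_gap: 88.2
```

Run:
```python
from h import *
c,p,R=wcam('w10.png'); s=status.sense(); print(p,np.degrees(yawof(R)),s['force'],s['ft_torque'])
im=cv2.imread('pics/w10.png'); cv2.imwrite('pics/c10.png',cv2.resize(im[180:290,180:340],None,fx=5,fy=5,interpolation=2))
```

```text
[553.53050262  11.70711224  17.35050521] 18.600861987284144 [ 0.18799156  0.20976752 -0.7832782 ] [-0.00270157 -0.00641172  0.01408938]
```

View pics/c10.png

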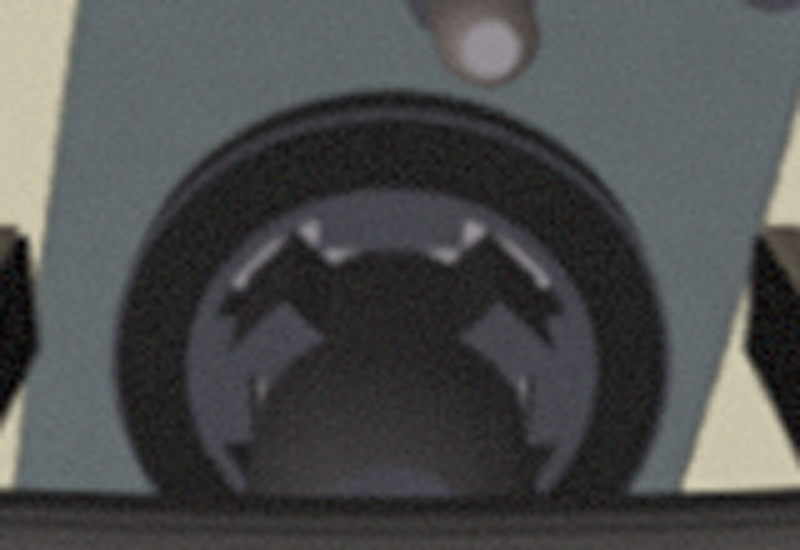

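Emit:
step_arm --motion "0 0 -1 0 0 0; 0 0 -3.5 0 0 0; 0 0 -4.5 0 0 0; 0 0 -4 0 0 0; 0 0 -1.5 0 0 0"

```text
time: 15.8
tcp_pos: [554.4, 11.7, 165.1]
ee_rot: [3.099, 0.508, 0.006]
force: [-0.4, -1.2, 0.5]
finger_gap: 88.3
```

Run:
```python
from h import *
c,p,R=wcam('w11.png'); s=status.sense(); print(p,np.degrees(yawof(R)))
im,p,R=load('w11.png'); cv2.imwrite('pics/r11.png',np.hstack([rect(im,W,p,R,np.array([552.5,11,0]),z,half=70,res=0.36) for z in (12,55)]))
```

```text
[554.3827376   11.66338964 165.07448473] 18.603552107271955
```

View pics/r11.png

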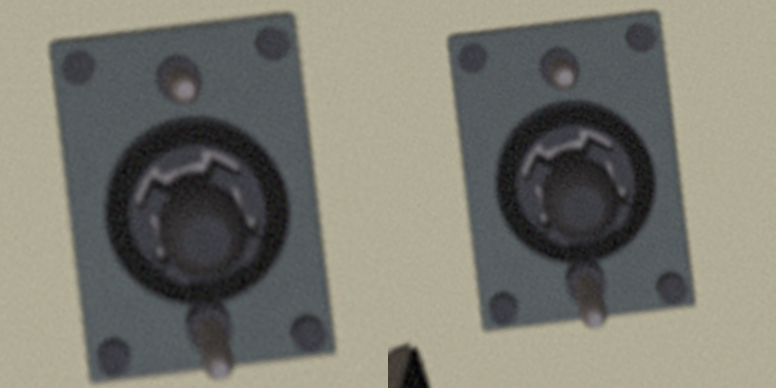

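View pics/w11.png

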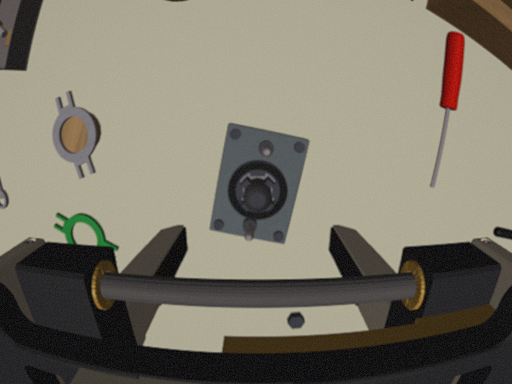

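Run:
```python
from h import *
for nm in ('w11.png','w3.png'):
    im,p,R=load(nm); r=rect(im,W,p,R,np.array([552.5,11,0]),12,half=80,res=0.2)
    hsv=cv2.cvtColor(r,cv2.COLOR_BGR2HSV); g=r.astype(int)
    m=((g[...,2]<115)).astype(np.uint8); m[:, :]=cv2.morphologyEx(m,cv2.MORPH_OPEN,np.ones((15,15)))
    n,l,st,_=cv2.connectedComponentsWithStats(m); k=l[400,400] or 1+np.argmax(st[1:,4]); mm=(l==k).astype(np.uint8)
    cn=max(cv2.findContours(mm,0,1)[0],key=cv2.contourArea); print(nm,cv2.minAreaRect(cn),cv2.contourArea(cn)*.04)
    pts=cn[:,0,:].astype(float)
    # left edge fit and right edge fit
    b=cv2.boxPoints(cv2.minAreaRect(cn)); b=b[np.argsort(b[:,1])]; 
    tl,tr=sorted(b[:2],key=lambda q:q[0]); bl,br=sorted(b[2:],key=lambda q:q[0])
    for a,c in ((tl,bl),(tr,br),(tl,tr),(bl,br)):
        d=(c-a)/np.linalg.norm(c-a); n_=np.array([-d[1],d[0]]); t=(pts-a)@d; o=(pts-a)@n_; s=(abs(o)<8)&(t>40)&(t<np.linalg.norm(c-a)-40)
        v=cv2.fitLine(pts[s].astype(np.float32),cv2.DIST_HUBER,0,.01,.01).ravel(); print(np.degrees(np.arctan2(v[1],v[0])))
im,p,R=load('w11.png')
q=wray(W,76,134,26,p,R); print(q)
cv2.imwrite('pics/r11s.png',rect(im,W,p,R,q,26,half=60,res=0.2))
```

```text
w11.png ((395.81109619140625, 405.19317626953125), (624.0555419921875, 444.86602783203125), 82.90044403076172) 10909.32
82.92411
83.005
-6.931938
-7.0024114
w3.png ((399.412841796875, 403.06494140625), (617.4387817382812, 443.0242614746094), 82.82425689697266) 10795.960000000001
82.80888
82.89633
-7.0972934
-7.0340095
[547.56954823 232.85791532  26.        ]
```

View pics/r11s.png

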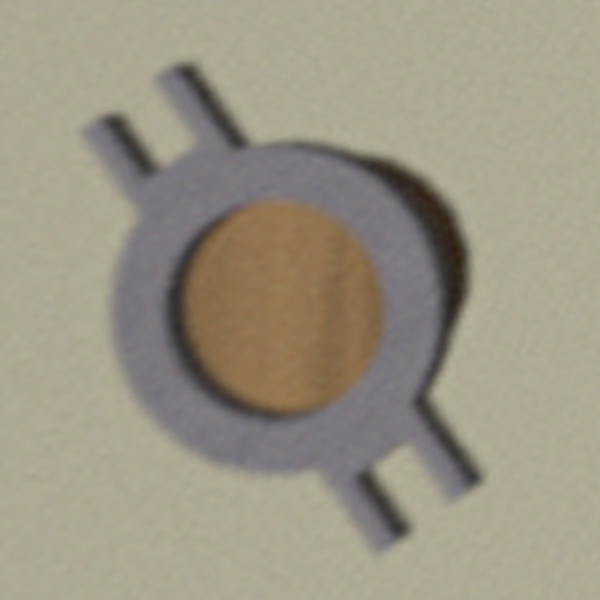

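Run:
```python
from h import *
p,R,s=pose(); print(p)
plan2((553.5,11.7,162.4),np.radians(18.6),(546.2,236.9,95),np.radians(34.9),5,[.8,1.1,1.1,1.1,.9])
```

```text
[554.57335216  11.67791799 165.50288166]
1.04 -3.45 1.08 0 0 -0.046; 1.64 -4.68 1.48 0 0 -0.063; 1.93 -4.57 1.48 0 0 -0.063; 2.21 -4.44 1.48 0 0 -0.063; 2.03 -3.51 1.21 0 0 -0.051
```

Emit:
step_arm --motion "1.0 -3.4 1.1 0 0 -0.046; 1.6 -4.7 1.5 0 0 -0.063; 1.9 -4.6 1.5 0 0 -0.063; 2.2 -4.4 1.5 0 0 -0.063; 2.0 -3.5 1.2 0 0 -0.051"

```text
time: 16.48
tcp_pos: [543.6, 237.4, 92.3]
ee_rot: [2.995, 0.948, -0.004]
force: [0.3, -1.1, 0.2]
finger_gap: 88.5
```

Emit:
step_arm --motion "0 0 0 0 0 0; 0 0 0 0 0 0; 0 0 0 0 0 0; 0 0 0 0 0 0; 0 0 0 0 0 0"

```text
time: 17.1
tcp_pos: [544.9, 235.4, 94.6]
ee_rot: [2.997, 0.943, 0.0]
force: [0.7, 0.5, 0.4]
finger_gap: 88.2
```

Run:
```python
from h import *
c,p,R=wcam('w12.png'); print(p,np.degrees(yawof(R)))
im,p,R=load('w12.png'); q=np.array([546.2,236.9,26])
r=rect(im,W,p,R,q,26,half=60,res=0.2); cv2.imwrite('pics/r12.png',r)
```

```text
[544.89422529 235.43442735  94.5923629 ] 34.94194938309192
```

View pics/w12.png

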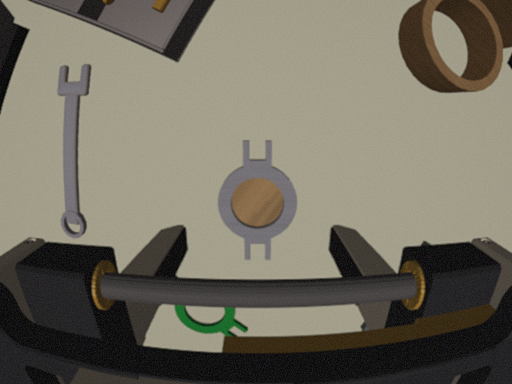

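View pics/r12.png

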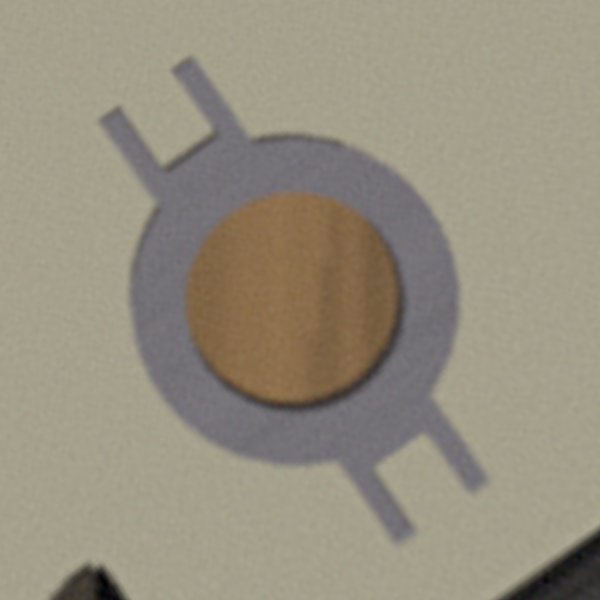

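Run:
```python
from h import *
im,p,R=load('w12.png'); q=np.array([546.3,237.9,26])
res=.2;r=rect(im,W,p,R,q,26,half=56,res=res)
g=r.astype(int); d=g[...,2]-g[...,0]  # R-B : table yellowish positive, steel ~ -
print(d[280,20],d[280,100])
m=(d<8).astype(np.uint8); m=cv2.morphologyEx(m,cv2.MORPH_OPEN,np.ones((5,5)))
n,l,st,ce=cv2.connectedComponentsWithStats(m); k=1+np.argmax(st[1:,4]); 
hull=(l==k); cv2.imwrite('pics/m12.png',hull.astype(np.uint8)*255)
cn=max(cv2.findContours(hull.astype(np.uint8),0,1)[0],key=cv2.contourArea); fm=np.zeros(m.shape,np.uint8); cv2.drawContours(fm,[cn],-1,1,-1)
ys,xs=np.nonzero(fm); X=q[0]+56-ys*res; Y=q[1]+56-xs*res
c=np.array([X.mean(),Y.mean()]); C=np.cov(np.stack([X,Y])); w,v=np.linalg.eigh(C); a=v[:,1]; print('centre',c,'yaw',np.degrees(np.arctan2(a[1],a[0])),len(xs)*res*res, w)
plan2(p,yawof(R),np.array([546.3,237.9,7]),np.radians(34.6),4)
```

```text
24 26
centre [546.2279532  238.07879637] yaw -144.88462807040597 3795.2000000000003 [240.5752337  429.48186097]
0.06 -0.03 2.19 0 0 0.001; 0.06 -0.03 2.19 0 0 0.001; 0.06 -0.03 2.19 0 0 0.001; 0.06 -0.03 2.19 0 0 0.001
```

View pics/m12.png

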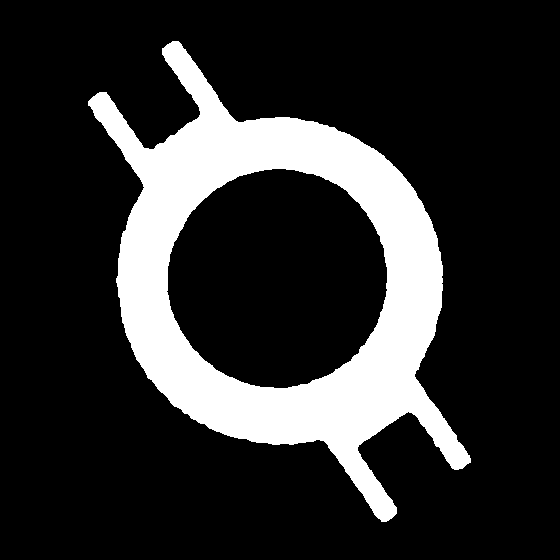

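Emit:
step_arm --motion "0.3 -0.1 2.2 0 0 0; 0 0 2.6 0 0 0; 0 0 2.5 0 0 0; 0 0 1.4 0 0 0; 0 0 0 0 0 0"

```text
time: 17.77
tcp_pos: [546.3, 238.3, 6.8]
ee_rot: [2.996, 0.944, -0.002]
force: [0.5, -0.9, -0.4]
finger_gap: 88.3
```

Emit:
step_arm --motion "0 0 0 0 0 0; 0 0 0 0 0 0; 0 0 0 0 0 0; 0 0 0 0 0 0; 0 0 0 0 0 0" --fingers 55

```text
time: 18.4
tcp_pos: [547.0, 238.6, 8.0]
ee_rot: [2.996, 0.945, 0.001]
force: [-1.1, -0.3, 6.2]
finger_gap: 65.2
```

Emit:
step_arm --motion "0 0 -0.5 0 0 0; 0 0 -1.5 0 0 0; 0 0 -3 0 0 0; 0 0 -3 0 0 0; 0 0 -1 0 0 0" --fingers 45

```text
time: 19.02
tcp_pos: [547.4, 238.8, 99.7]
ee_rot: [-2.996, -0.945, -0.005]
force: [-0.3, 0.2, -1.9]
finger_gap: 65.6
```

Emit:
step_arm --motion "0 0 0 0 0 0; 0 0 0 0 0 0; 0 0 0 0 0 0; 0 0 0 0 0 0; 0 0 0 0 0 0"

```text
time: 19.65
tcp_pos: [546.5, 238.4, 97.1]
ee_rot: [2.996, 0.944, -0.001]
force: [-0.4, -0.7, -1.2]
finger_gap: 65.3
```

Run:
```python
from h import *
c,p,R=wcam('w13.png'); print(p,np.degrees(yawof(R)))
plan2(p,yawof(R),(552.8,11.5,98),np.radians(7.0),5,[.8,1.05,1.1,1.1,.95])
im=cv2.imread('pics/w13.png');u0,v0,s=180,170,5
o=cv2.resize(im[v0:v0+120,u0:u0+160],None,fx=s,fy=s,interpolation=2)
def line(pts,col,cl=True):
    P=np.array([(tproj(X)-[u0,v0]+.5)*s for X in pts]).astype(np.int32); cv2.polylines(o,[P],cl,col,1)
T=np.linspace(0,6.28,90); dx,dy,dz=0,-.6,-18
for r in (33,22): line([(dx+r*np.cos(t),dy+r*np.sin(t),dz) for t in T],(0,0,255))
line([(dx+a,dy+b,dz) for a,b in ((52,6.5),(36,6.5),(36,-6.5),(52,-6.5))],(0,255,0),False)
line([(dx+a,dy+b,dz) for a,b in ((52,11.5),(30,11.5))],(0,255,0),False)
line([(dx+a,dy+b,dz) for a,b in ((52,-11.5),(30,-11.5))],(0,255,0),False)
cv2.imwrite('pics/f13.png',o)
```

```text
[546.50268344 238.39755292  97.10371208] 34.988471138992786
-2.00 3.03 -0.01 0 0 0.078; -2.31 4.17 -0.02 0 0 0.103; -1.95 4.60 -0.02 0 0 0.107; -1.45 4.78 -0.02 0 0 0.107; -0.80 4.24 -0.02 0 0 0.093
```

View pics/f13.png

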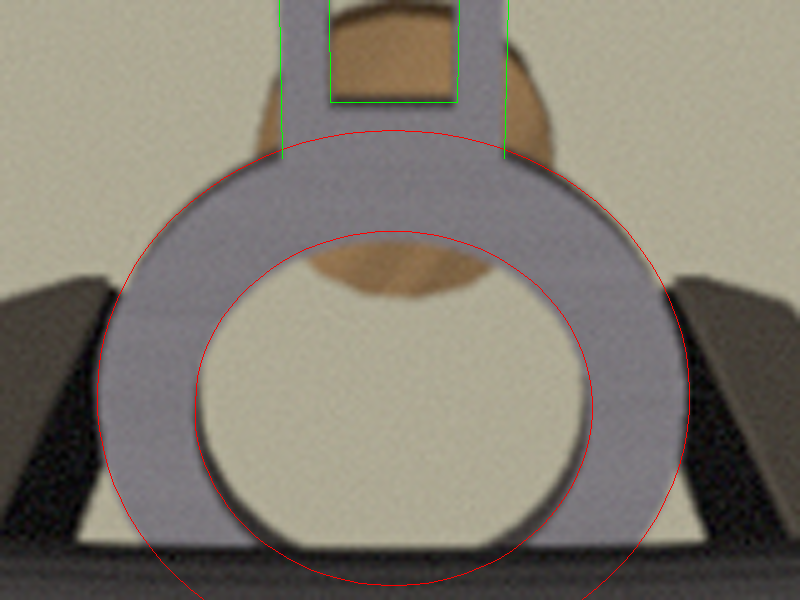

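Emit:
step_arm --motion "-2.0 3.0 0 0 0 0.078; -2.3 4.2 0 0 0 0.103; -1.95 4.6 0 0 0 0.107; -1.4 4.8 0 0 0 0.107; -0.75 4.2 0 0 0 0.093"

```text
time: 20.32
tcp_pos: [553.9, 10.2, 97.5]
ee_rot: [3.136, 0.187, 0.001]
force: [0.5, 0.0, -0.8]
finger_gap: 65.6
```

Emit:
step_arm --motion "0 0 0.6 0 0 0; 0 0 0.8 0 0 0; 0 0 0.6 0 0 0; 0 0 0 0 0 0; 0 0 0 0 0 0"

```text
time: 20.95
tcp_pos: [554.0, 12.5, 77.4]
ee_rot: [-3.136, -0.194, -0.0]
force: [0.4, -0.4, -1.5]
finger_gap: 65.4
```

Run:
```python
from h import *
c,p,R=wcam('w14.png'); print(p,np.degrees(yawof(R)))
im=cv2.imread('pics/w14.png');u0,v0,s=180,140,5
o=cv2.resize(im[v0:v0+120,u0:u0+160],None,fx=s,fy=s,interpolation=2)
def line(pts,col,cl=True,world=False):
    P=np.array([((wproj(W,X,p,R) if world else tproj(X))-[u0,v0]+.5)*s for X in pts]).astype(np.int32); cv2.polylines(o,[P],cl,col,1)
T=np.linspace(0,6.28,60); dx,dy,dz=-.2,-.7,-18
for r in (33,22): line([(dx+r*np.cos(t),dy+r*np.sin(t),dz) for t in T],(0,0,255))
line([(dx+a,dy+b,dz) for a,b in ((52,6.5),(36,6.5),(36,-6.5),(52,-6.5))],(0,255,0),False)
hx,hy,a=552.3,11.3,np.radians(7.0)
line([(hx+7*np.cos(t),hy+7*np.sin(t),66) for t in T],(255,0,255),True,True)
for sg in (1,-1):
    X=np.array([hx+sg*44*np.cos(a),hy+sg*44*np.sin(a)])
    for r,z in ((5,12),(5,50)): line([(X[0]+r*np.cos(t),X[1]+r*np.sin(t),z) for t in T],(255,255,0),True,True)
cv2.imwrite('pics/f14.png',o)
```

```text
[554.04598795  12.4820068   77.44706583] 7.077957711993205
```

View pics/f14.png

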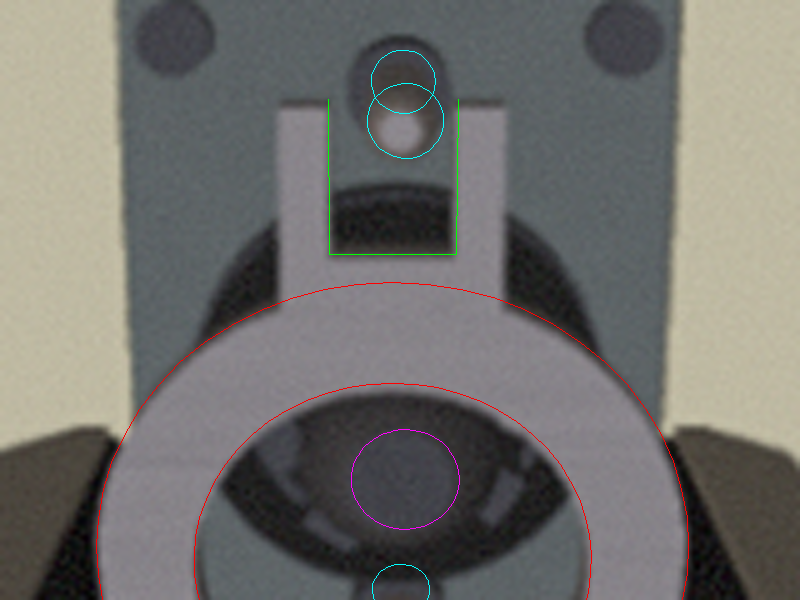

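Emit:
step_arm --motion "-0.1 0.09 0.5 0 0 0; 0 0 0.8 0 0 0; 0 0 0.8 0 0 0; 0 0 0.5 0 0 0; 0 0 0 0 0 0"

```text
time: 21.62
tcp_pos: [552.8, 11.0, 50.9]
ee_rot: [-3.136, -0.192, 0.001]
force: [0.7, 0.7, -1.0]
finger_gap: 65.4
```

Run:
```python
from h import *
c,p,R=wcam('w15.png'); s=status.sense(); print(p,np.degrees(yawof(R)),s['force'])
im=cv2.imread('pics/w15.png');u0,v0,s=180,140,5
o=cv2.resize(im[v0:v0+120,u0:u0+160],None,fx=s,fy=s,interpolation=2)
cv2.imwrite('pics/f15.png',o)
```

```text
[552.83657663  10.95891466  50.87946949] 7.025446463204865 [ 0.21133555  1.39097366 -0.46339783]
```

View pics/f15.png

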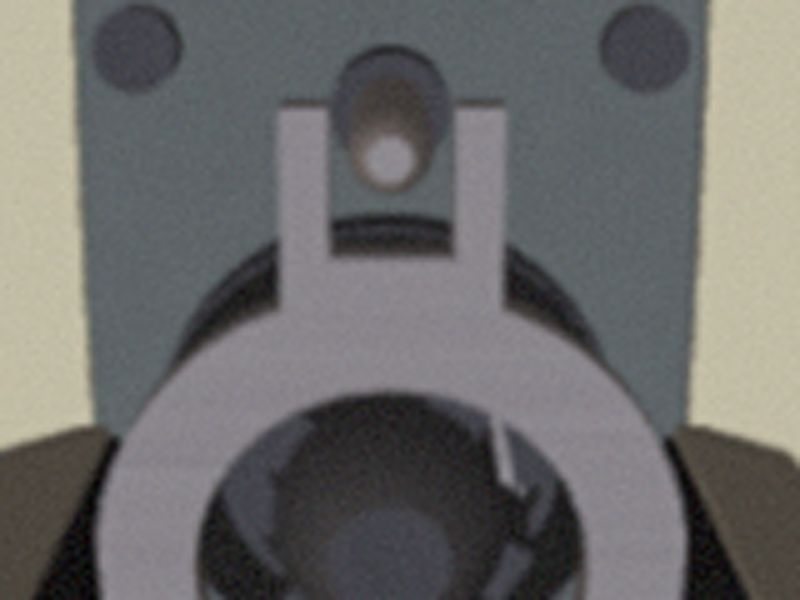

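Emit:
step_arm --motion "0.05 -0.03 0.1 0 0 0; 0 0 0.2 0 0 0; 0 0 0.2 0 0 0; 0 0 0.15 0 0 0; 0 0 0 0 0 0"

```text
time: 22.3
tcp_pos: [553.5, 11.3, 44.7]
ee_rot: [-3.136, -0.193, 0.0]
force: [-0.5, 0.6, -1.2]
finger_gap: 65.3
```

Emit:
step_arm --motion "0 0 0.1 0 0 0; 0 0 0.1 0 0 0; 0 0 0.15 0 0 0; 0 0 0.1 0 0 0; 0 0 0 0 0 0"

```text
time: 22.92
tcp_pos: [553.5, 11.4, 40.3]
ee_rot: [-3.136, -0.193, 0.0]
force: [0.2, 0.4, -1.8]
finger_gap: 65.1
```

Run:
```python
from h import *
c,p,R=wcam('w16.png'); s=status.sense(); print(p,np.degrees(yawof(R)),s['force'],s['ft_torque'])
im=cv2.imread('pics/w16.png');u0,v0,s=180,140,5
o=cv2.resize(im[v0:v0+120,u0:u0+160],None,fx=s,fy=s,interpolation=2)
cv2.imwrite('pics/f16.png',o)
```

```text
[553.46735671  11.36240368  40.27039494] 7.030119087760622 [ 0.29343653  0.41892017 -0.7297526 ] [ 0.02891595  0.03772035 -0.00894626]
```

View pics/f16.png

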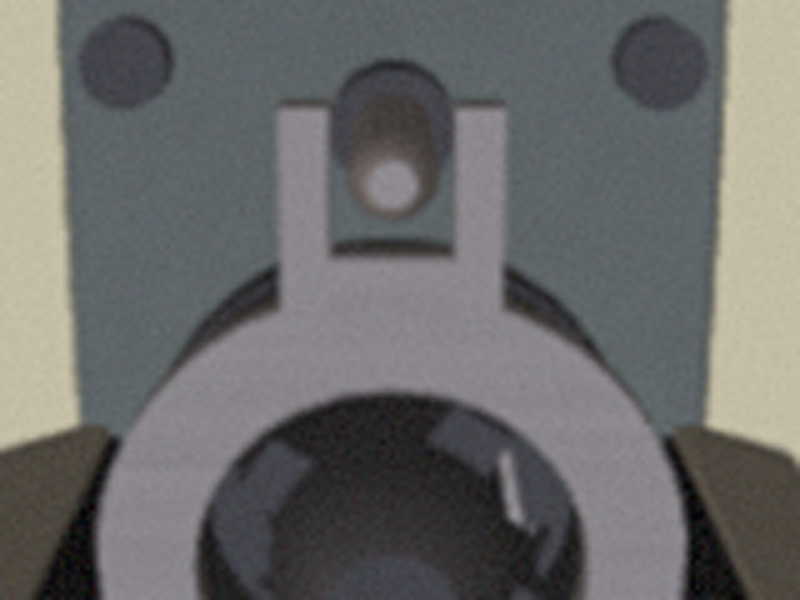

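Emit:
step_arm --motion "0 0 0.1 0 0 0; 0 0 0.15 0 0 0; 0 0 0.15 0 0 0; 0 0 0.1 0 0 0; 0 0 0 0 0 0"

```text
time: 23.6
tcp_pos: [553.5, 11.4, 35.3]
ee_rot: [-3.136, -0.193, 0.0]
force: [-0.7, -0.7, -1.2]
finger_gap: 65.6
```

Emit:
step_arm --motion "0 0 0.15 0 0 0; 0 0 0.15 0 0 0; 0 0 0.15 0 0 0; 0 0 0.1 0 0 0; 0 0 0 0 0 0"

```text
time: 24.22
tcp_pos: [553.5, 11.3, 29.8]
ee_rot: [-3.136, -0.192, 0.0]
force: [-0.0, -0.7, -1.6]
finger_gap: 65.4
```

Run:
```python
from h import *
c,p,R=wcam('w17.png'); s=status.sense(); print(p,np.degrees(yawof(R)),s['force'],s['ft_torque'])
im=cv2.imread('pics/w17.png');u0,v0,s=180,140,5
o=cv2.resize(im[v0:v0+120,u0:u0+160],None,fx=s,fy=s,interpolation=2)
cv2.imwrite('pics/f17.png',o)
```

```text
[553.49588613  11.32980346  29.81146362] 7.024468948137695 [ 0.46177965  0.69002531 -1.01143697] [-0.00867006  0.03725571  0.0290098 ]
```

View pics/f17.png

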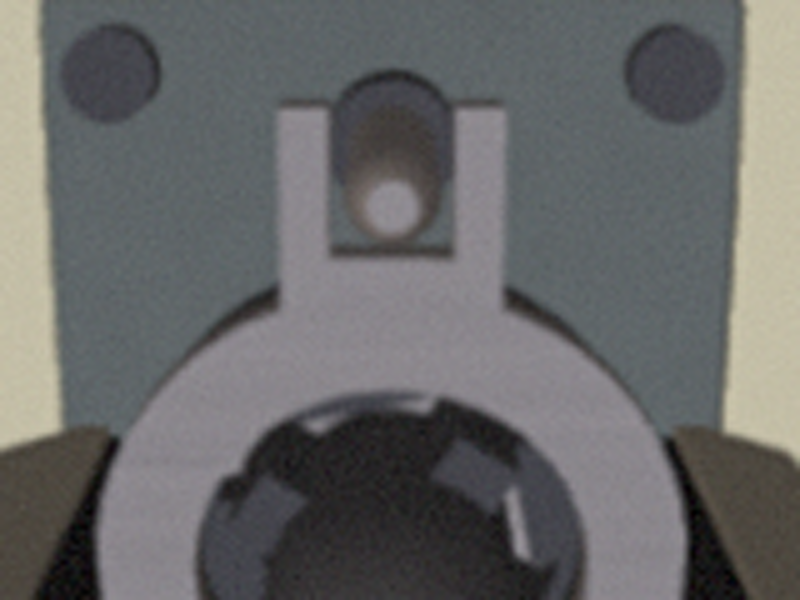

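Free of contact and centred (post at u≈391 inside the slot 330–455). Continue slowly to the disc.

Emit:
step_arm --motion "0 0 0.08 0 0 0; 0 0 0.08 0 0 0; 0 0 0.06 0 0 0; 0 0 0.05 0 0 0; 0 0 0 0 0 0"

```text
time: 24.9
tcp_pos: [553.5, 11.4, 27.1]
ee_rot: [-3.136, -0.193, 0.0]
force: [-0.6, 0.6, -2.7]
finger_gap: 64.9
```

Emit:
step_arm --motion "0 0 0.03 0 0 0; 0 0 0.03 0 0 0; 0 0 0.03 0 0 0; 0 0 0 0 0 0; 0 0 0 0 0 0"

```text
time: 25.52
tcp_pos: [553.5, 11.3, 26.3]
ee_rot: [-3.136, -0.193, -0.0]
force: [-0.7, -0.1, -0.8]
finger_gap: 65.4
```

Emit:
step_arm --motion "0 0 0.03 0 0 0; 0 0 0.02 0 0 0; 0 0 0 0 0 0; 0 0 0 0 0 0; 0 0 0 0 0 0"

```text
time: 26.15
tcp_pos: [553.6, 11.3, 26.0]
ee_rot: [3.136, 0.193, 0.0]
force: [-1.2, 0.1, 5.9]
finger_gap: 65.6
```

Contact, 6 N or so. Release.

Emit:
step_arm --motion "0 0 0 0 0 0; 0 0 0 0 0 0; 0 0 0 0 0 0; 0 0 0 0 0 0; 0 0 0 0 0 0" --fingers 95

```text
time: 26.78
tcp_pos: [553.5, 11.3, 25.7]
ee_rot: [3.136, 0.193, -0.0]
force: [0.7, 0.5, 0.1]
finger_gap: 88.2
```

Emit:
step_arm --motion "0 0 -0.8 0 0 0; 0 0 -2.5 0 0 0; 0 0 -3.5 0 0 0; 0 0 -3 0 0 0; 0 0 -1.2 0 0 0"

```text
time: 27.4
tcp_pos: [554.2, 11.3, 137.7]
ee_rot: [3.135, 0.192, 0.004]
force: [0.1, 0.5, -0.4]
finger_gap: 88.5
```

Emit:
step_arm --motion "0 0 0 0 0 0; 0 0 0 0 0 0; 0 0 0 0 0 0; 0 0 0 0 0 0; 0 0 0 0 0 0"

```text
time: 28.02
tcp_pos: [553.4, 11.3, 135.5]
ee_rot: [-3.136, -0.193, 0.001]
force: [-0.2, -0.5, 0.2]
finger_gap: 88.2
```

Run:
```python
from h import *
c,p,R=wcam('w18.png'); s=status.sense(); print(p,np.degrees(yawof(R)),s['force'],s['finger_gap'])
im,p,R=load('w18.png')
o=cv2.resize(im[100:260,170:340],None,fx=3.6,fy=3.6,interpolation=2); cv2.imwrite('pics/f18.png',o)
q=np.array([552.5,11.3,44]);res=.2;r=rect(im,W,p,R,q,44,half=58,res=res); cv2.imwrite('pics/r18.png',r)
```

```text
[553.43981817  11.34682737 135.49238882] 7.027595935796028 [ 0.71233627 -0.19721097  0.1646747 ] 88.35652430301967
```

View pics/f18.png

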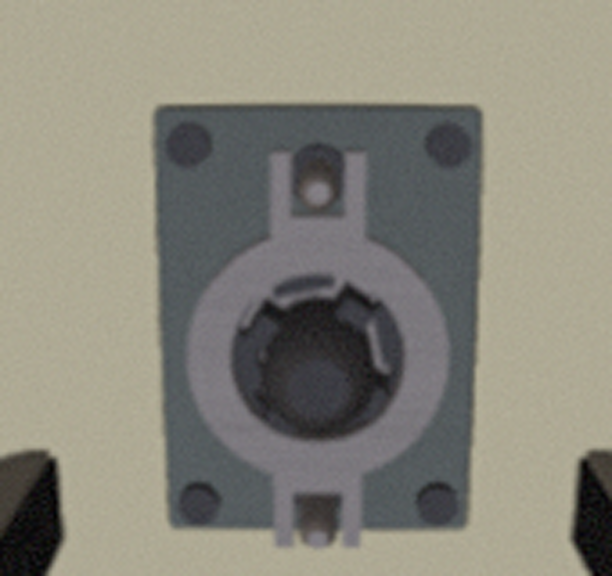

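View pics/r18.png

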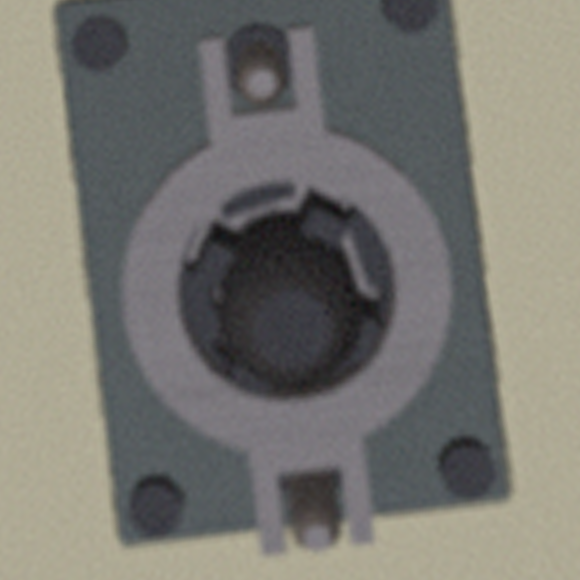

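Run:
```python
from h import *
c=cam('scene','scene2.png'); im=cv2.imread('pics/scene2.png')
cv2.imwrite('pics/s2.png',cv2.resize(im[150:250,80:440],None,fx=2.2,fy=2.2,interpolation=2))
```

```text
(no output)
```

View pics/s2.png

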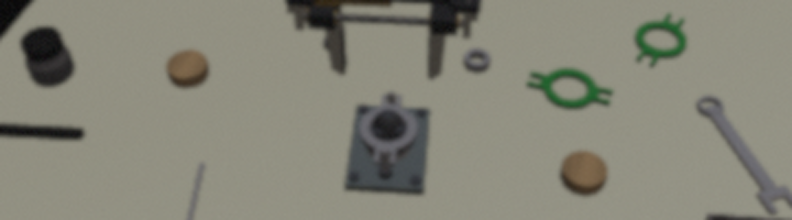

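The scene view shows the separator on the carrier around crop pixel (388,130). Both stands are empty, the bystanders are in place, and the gripper is clear above. I'm handing in.

```bash
python3 -c "
from plant import finish_job
print(finish_job())"
```

```text
the job is handed in; nothing more can be done
None
```

The slip clutch is rebuilt and handed in at about 28 s of the 72 s allowed. The hand-in reports no verdict, so this rests on my own checks.

**Disc:** I measured the spline angle and the disc's tooth angle in the wrist camera (the hub's gaps were at about 18.7°). I gripped the disc by two rim flats, turned it to match and lowered it in small steps. It dropped between the splines without any searching and was released on the seat; the most force I read was about 5 N.

**Separator:** I gripped the steel one across its flats, not the green look-alikes, and turned it to the carrier's 7.0°. It went down over the posts without touching them and met the disc at the expected height with about 6 N before I let go.

**Last checks:**
- **Position:** The wrist view shows both ears astride the posts. The separator's centre is within about 1 mm of the hub axis, and the disc's teeth sit between the splines.
- **Flatness:** I did not measure it directly. It is inferred from those views and from the heights at which the plates touched down.
- **Surroundings:** The scene view shows both stands empty, nothing visibly moved in the part I checked (the tape roll and most of the screwdriver were outside that crop), and the open gripper clear above.

**Disagreements:** The fixed top camera placed the hub about 9 mm, and the disc about 4 mm, from where the wrist camera did. The wrist camera itself read about 0.6 to 1 mm off sideways. I trusted the wrist view, and the near contact-free fits agreed with it.

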